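# Wring up a gauge-block stack beside the microscope

### The job

Push in the clear hatch of the white case so that its catch lets it spring open, and take the black cover off its nest on the granite plate and leave it in the white tray; the other nest holds a finished stack, which stays as it is. Then wring all the blocks from the case into one stack in the nest you uncovered, thickest at the bottom and thinnest on top: lay each block partly overlapping the face below, about a third of its length short of the end stop, and slide it across in contact until it is home at the stop with all edges flush. Let go of everything and leave the other things on the bench where they are.

Things in the scene. Friction and masses are not known exactly. Their poses are not given: they have to be found in the camera images.
- hatch (a joint): clear lid set flush in the top of the white case, hinged on the side far from the robot (case +x). 0 shut and caught, negative pushed in (stop at -0.045 rad), grows to 2.4 rad as it opens upward and back. Pushing the pad down 5 to 6 mm takes about 4 N and frees the catch; when let go it swings fully open by itself in about 2 s with a soft spring, and stays up. It does not catch again
- hatch_pad (a point): centre of the grey push pad (22 x 50 mm) on top of the hatch, close to its edge on the robot's side; 50 mm above the bench when shut, 165 mm from the hinge line; axes those of the hatch
- case: white fixed case, 200 (x) x 260 (y) x 50 mm outside, walls 5 mm, inner floor (black) 15 mm up, so 35 mm deep; origin at the centre of its underside, x away from the robot and y left at yaw 0. The blocks lie on its floor. The open hatch stands on its +x side, leaning back
- station: fixed granite plate 200 (x) x 240 (y) x 15 mm; origin at the centre of its underside. It carries two nests at y = +60 and -60 mm: each a lapped steel platen 60 x 36 mm, 10 mm high (top 25 mm above the bench), with an upright steel end stop 36 mm wide and 10 mm thick whose face is 30 mm to +x of the platen's centre and reaches 58 mm above the platen's top. Case and station may change sides of the bench
- nest_left (a point): centre of the top face of the platen at station y = +60 mm; axes of the station. A block that is home lies with its centre straight above this point, its 60 mm length along x, its end against the stop
- nest_right (a point): the same for the platen at station y = -60 mm
- cover: loose black plastic cover, slab 60 x 36 x 8 mm with a grip rib 44 (x) x 14 (y) x 20 mm standing on its middle (28 mm high in all), 0.08 kg; origin at the centre of its underside. It lies at the start on one of the two platens
- finished: finished stack of steel blocks, to be left alone: 60 x 36 x 45 mm, 0.75 kg, in the other nest; origin at the centre of its underside
- tray: fixed white open tray 140 (x) x 120 (y) x 22 mm, walls and floor 4 mm, for the cover; origin at the centre of its underside
- block_a: gauge block, plain steel plate (thickest) 60 x 36 x 22 mm (its own x, y, z), about 0.37 kg; origin at the centre of its underside (z up). It starts lying flat in the case, at a slight angle. The four blocks differ only in thickness; all four or only three of them are there (None if absent)
- block_b: gauge block, plain steel plate  60 x 36 x 18 mm (its own x, y, z), about 0.31 kg; origin at the centre of its underside (z up). It starts lying flat in the case, at a slight angle. The four blocks differ only in thickness; all four or only three of them are there (None if absent)
- block_c: gauge block, plain steel plate  60 x 36 x 14 mm (its own x, y, z), about 0.24 kg; origin at the centre of its underside (z up). It starts lying flat in the case, at a slight angle. The four blocks differ only in thickness; all four or only three of them are there (None if absent)
- block_d: gauge block, plain steel plate (thinnest) 60 x 36 x 10 mm (its own x, y, z), about 0.17 kg; origin at the centre of its underside (z up). It starts lying flat in the case, at a slight angle. The four blocks differ only in thickness; all four or only three of them are there (None if absent)
- dish: loose shallow glass dish, 80 mm across, 14 mm high, a bystander; origin under its centre
- beaker: loose glass beaker, 60 mm across, 75 mm high, a bystander; origin under its centre
- jar: loose amber jar, 44 mm across, 60 mm high, a bystander; origin under its centre
- lens_ring: loose aluminium lens ring, 44 mm across, 12 mm high, a bystander; origin under its centre
There are look-alikes about, which are no part of the job. What is shaped like the cover but orange is not meant.

How it is judged:
By the outcome, as a careful person would: the job done as asked, in the order asked, and still so for the second after the job is handed in, with the robot touching nothing.
Of block_a, block_b, block_c, block_d only 3 to 4 are there at a start; the rules pass over those that are not, and their reading is None.
At some moment in a run one of cover, block_d may be knocked a few centimetres aside while the robot is not near it.
Once in a run the grip may slacken for a moment while it holds something.
It also fails if it takes over 208 s, if anything falls off the work surface, if the arm or the gripper's body presses on something with over 40 N, if the wrist force passes 120 N, or if a joint passes its speed limit or range.

### The arm

A 6-joint arm with a two-finger parallel gripper is mounted at the origin on the work surface. World frame = base frame: x ahead of the robot, y to its left, z up, the work surface at z = 0. Lengths are in m, angles in degrees, forces in N, time in s.
With the tool pointing down it reaches from about 0.325 to 0.775 m from the base axis. Payload 9.3 kg.
Tool frame: the origin (TCP) lies at the very end of the fingers, on their centre line; the grasp point (between the pads) lies 19 mm behind it (bot.tcp_to_grasp is the distance from the TCP to the grasp point, in m); z points along the fingers, x is the direction in which the jaws open and shut, and the axes are right-handed (so a half turn about z gives the same grasp; the last joint's range is limited). The gripper opens to 85 mm and grips with 20 to 120 N. Pads are 22 mm wide; open, the fingers measure 114 mm over their backs; the gripper's body (76 mm by 85 mm) begins 54 mm behind the grasp point. The pads swing forward as they close: fully open they stand 13 mm farther back than shut.
Start: joints at [-78.873, 14.817, 1.232, 76.415, 0, 81.257], TCP at [0.187, -0.517, 0.231] pointing down, gripper open.
Joint ranges: [-174.27, 174.27], [-52.1, 104.24], [-59.71, 78.15], [-110.17, 111.67], [-87.03, 83.33], [-180, 180]. Speed limits (degrees/s): [127.2, 127.2, 159.86, 180, 180, 180].

### API

Orientations are given as a 3x3 rotation matrix whose columns are the frame's x, y, z axes.
In Python, from bench import bot gives the robot as it stands.
- The arm moves only by the tool servo_tool, never from a script. Its argument "series" is a list of rows, each an object of numbers: "tx", "ty", "tz": the shift along the tool's x, y, z in m; "spin": the turn about the tool's z in degrees; "fingers": the opening, from 0 (shut) to 1 (fully open). A call has 1 to 5 rows; each row is the pose to reach, as a shift and turn from the pose measured when the call began, along the tool's axes at that moment; what a row does not reach only later rows make up. A row lasts 1/8 s, in which the tool goes at most 62.5 mm and 10.7 degrees, less where a joint would pass 70% of its speed; a pose out of reach is approached as far as the arm can. A call with a gripper value outside its range is refused whole. The fingers move at their own pace and stop on an object; "force" is the grip in N (left out, the last holds). Time passes only in rows, so rows that repeat a pose let the fingers close. It gives the time, the measured TCP pose, the force and the opening at its end, in the units of the state.
- bot.sense(): the state, without advancing time (a new reading comes with each control period).
- bot.capture(name): name is "scene" or "top" or "wrist"; returns a dict with "frame" (420x560x3 uint8, red, green, blue), "z_map" (420x560 float32, m along the optical axis (not along the pixel's ray), 0 where there is no reading), "fx", "fy", "cx", "cy" (pixels), "origin" and "orientation" of the camera in the world; the wrist camera has in their place "T_tool_cam" (4x4, takes a point from camera to tool coordinates, whose origin is the TCP and whose axes are the tool frame's). Camera axes: x right, y down, z forward; pixel columns grow to the right and rows downward; lengths in m; the calibration is good to about 2 mm. A picture is of the moment at which its call begins: read the wrist's pose just before it.
- bot.sign_off(): hands the job in, once; it reports no verdict.
The state is a dict: "time": time; "joint_pos": joint angles; "qvel": joint speeds; "tau": joint torques, N m; "position": TCP position; "orientation": TCP orientation; "force": force on the tool from outside, world axes, zero at the start; "torque": the same for the moment, N m; "gripper_width": finger opening in m.
Only numpy, scipy, OpenCV 4.12 (cv2) and the standard library are available. Lean on these libraries where they do the work, as an engineer would, in place of code of your own. Each camera call takes 0.05 s, during which the arm holds its last target.

## Working session

There is one attempt and no reset: what is moved stays moved. The work goes in short steps, Python scripts to look and compute and a tool call to move; the robot and the scene stay as the last step left them, time stands still between calls to the robot, and variables do not carry over. Pictures are saved under pics/ and viewed, and the job is handed in when it is done.

Besides the shell and the picture viewer there is one more tool, called after "Request:" as name(argument=value, ...) on one line, values as JSON. servo_tool: Moves the arm, as the interface text tells. Its arguments: {"type":"object","properties":{"series":{"type":"array","items":{"type":"object","properties":{"tx":{"type":"number"},"ty":{"type":"number"},"tz":{"type":"number"},"spin":{"type":"number"},"fingers":{"type":"number"}}}},"force":{"type":"number"}},"required":["series"]}

```bash
ls -la; mkdir -p pics; cat > h.py <<'E'
import numpy as np, cv2
from bench import bot
def save(name,cam):
    c=bot.capture(cam); cv2.imwrite(f'pics/{name}.png',cv2.cvtColor(c['frame'],cv2.COLOR_RGB2BGR)); np.savez(f'pics/{name}.npz',**c); return c
E
python3 - <<'E'
from h import *
s=bot.sense()
for k,v in s.items(): print(k,np.round(v,3).tolist())
for n in ['scene','top']:
    c=save(n+'0',n); print(n,c['fx'],c['fy'],c['cx'],c['cy'],c['origin'],np.round(c['orientation'],4).tolist())
c=save('wrist0','wrist'); print(np.round(c['T_tool_cam'],4).tolist(),c['fx'])
print(bot.tcp_to_grasp)
E
```

```text
total 12
drwxr-xr-x  3 agent agent 4096 Dec  7 15:44 .
drwxr-xr-x 23 root  root  4096 Dec  7 15:44 ..
drwxr-xr-x  2 agent agent 4096 Dec  7 15:44 pics
time 0.0
joint_pos [-78.874, 14.85, 1.189, 76.413, 0.001, 81.258]
qvel [0.066, 0.029, 0.056, -0.003, -0.021, 0.008]
tau [0.001, -55.563, 34.453, 0.013, -0.0, -0.0]
position [0.187, -0.517, 0.231]
orientation [[0.34, -0.94, -0.0], [-0.94, -0.34, 0.001], [-0.001, -0.0, -1.0]]
force [-0.073, -0.137, -0.034]
torque [-0.016, 0.036, -0.004]
gripper_width 0.085
scene 387.68275348652014 387.68275348652014 277.5880604129263 210.87813558231687 [ 1.07834688 -0.74936634  0.6517357 ] [[0.7834, 0.3535, -0.5111], [0.6213, -0.428, 0.6563], [0.0132, -0.8318, -0.555]]
top 482.69250094376434 482.69250094376434 269.5193062691146 204.8896973388008 [ 0.34937219 -0.03371359  1.12138693] [[-0.0169, -0.9824, 0.1862], [-0.9996, 0.0128, -0.0233], [0.0205, -0.1865, -0.9822]]
[[1.0, -0.0005, -0.0002, -0.0], [0.0006, 0.9591, 0.2831, -0.0718], [0.0001, -0.2831, 0.9591, -0.1421], [0.0, 0.0, 0.0, 1.0]] 331.23973700976217
0.0187
```

View pics/top0.png

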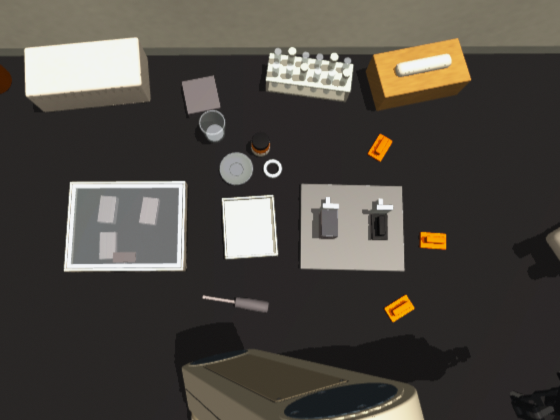

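View pics/scene0.png

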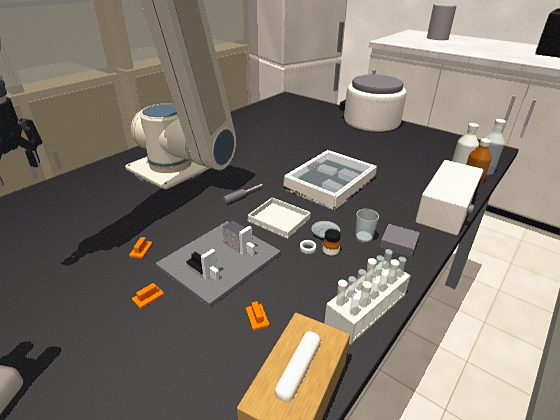

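View pics/wrist0.png

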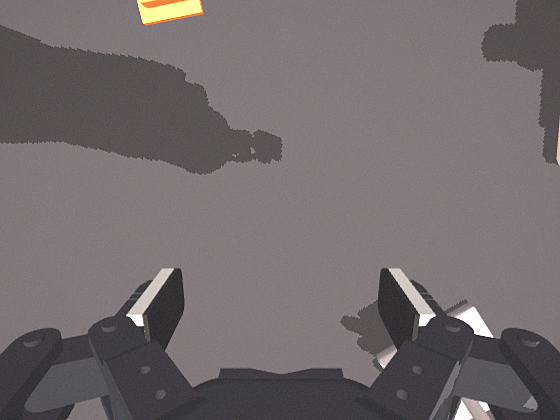

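```bash
cat >> h.py <<'E'
def ray(c,u,v,z,pose=None):
    if 'origin' in c: o=np.array(c['origin']);R=np.array(c['orientation'])
    else:
        p,Rt=pose; T=np.array(c['T_tool_cam']); R=Rt@T[:3,:3]; o=p+Rt@T[:3,3]
    d=R@np.array([(u-c['cx'])/c['fx'],(v-c['cy'])/c['fy'],1.0]); return o+d*(z-o[2])/d[2]
def zoom(name,x0,x1,y0,y1,k):
    im=cv2.imread(f'pics/{name}.png')[y0:y1,x0:x1]; cv2.imwrite(f'pics/{name}_z{x0}_{y0}.png',cv2.resize(im,None,fx=k,fy=k,interpolation=cv2.INTER_CUBIC))
E
python3 - <<'E'
from h import *
zoom('top0',55,205,170,280,5); zoom('top0',210,450,120,330,3)
c=dict(np.load('pics/top0.npz'))
for n,u,v,z in [('case',69,182,.05),('case',186,182,.05),('case',186,270,.05),('case',66,270,.05),('padL',113,252,.05),('padR',135,262,.05),('tray',222,196,.022),('tray',277,258,.022),('st',301,185,.015),('st',403,185,.015),('st',404,270,.015),('st',301,270,.015),('cover',380,226,.053),('dish',236,168,.014),('beaker',212,125,.04),('jar',261,143,.06),('ring',272,168,.012)]:
    print(n,np.round(ray(c,u,v,z),3), c['z_map'][v,u])
def P(u,v):
    R=c['orientation'];return c['origin']+R@np.array([(u-c['cx'])/c['fx'],(v-c['cy'])/c['fy'],1])*c['z_map'][v,u]
for u,v in [(108,210),(149,210),(108,245),(124,257),(90,240),(329,222),(380,226),(250,230),(350,250),(383,205)]: print(u,v,np.round(P(u,v),3),c['frame'][v,u])
E
```

```text
case [0.611 0.393 0.05 ] 1.1405299
case [0.608 0.13  0.05 ] 1.1461589
case [0.409 0.127 0.05 ] 1.1077121
case [0.413 0.388 0.05 ] 1.052623
padL [0.451 0.288 0.05 ] 1.0669616
padR [0.429 0.239 0.05 ] 1.0615008
tray [0.58  0.05  0.022] 1.1448672
tray [ 0.435 -0.075  0.022] 1.1182808
st [ 0.606 -0.135  0.015] 1.135683
st [ 0.603 -0.377  0.015] 1.1583472
st [ 0.403 -0.365  0.015] 1.1078161
st [ 0.407 -0.129  0.015] 1.1177592
cover [ 0.5   -0.306  0.053] 1.0856811
dish [0.649 0.018 0.014] 1.1548617
beaker [0.747 0.073 0.04 ] 1.1735797
jar [ 0.695 -0.042  0.06 ] 1.108508
ring [ 0.649 -0.067  0.012] 1.1612285
108 210 [0.546 0.303 0.048] [185 181 180]
149 210 [0.544 0.211 0.051] [189 184 182]
108 245 [0.467 0.299 0.053] [189 185 183]
124 257 [0.44  0.263 0.052] [146 136 134]
90 240 [0.479 0.34  0.049] [111 113 113]
329 222 [ 0.508 -0.189  0.073] [106 103 104]
380 226 [ 0.501 -0.307  0.051] [54 51 48]
250 230 [ 0.502 -0.014  0.004] [243 245 243]
350 250 [ 0.451 -0.243  0.015] [182 175 166]
383 205 [ 0.542 -0.308  0.084] [229 229 230]
```

View pics/top0_z55_170.png

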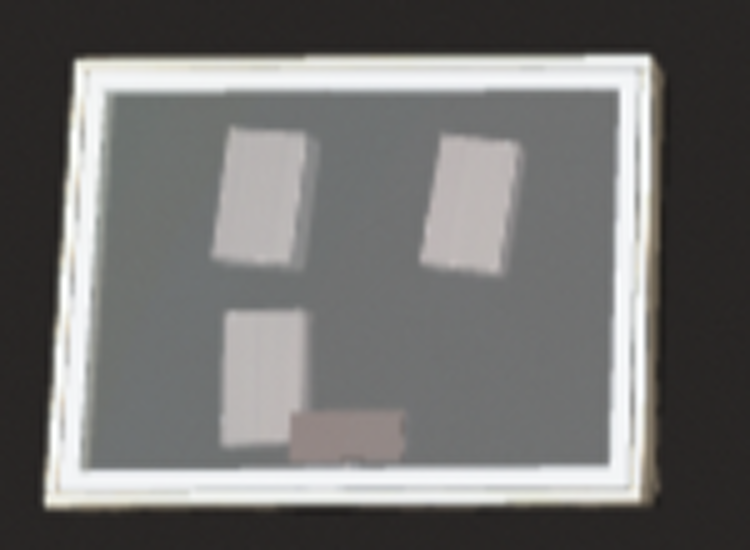

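View pics/top0_z210_120.png

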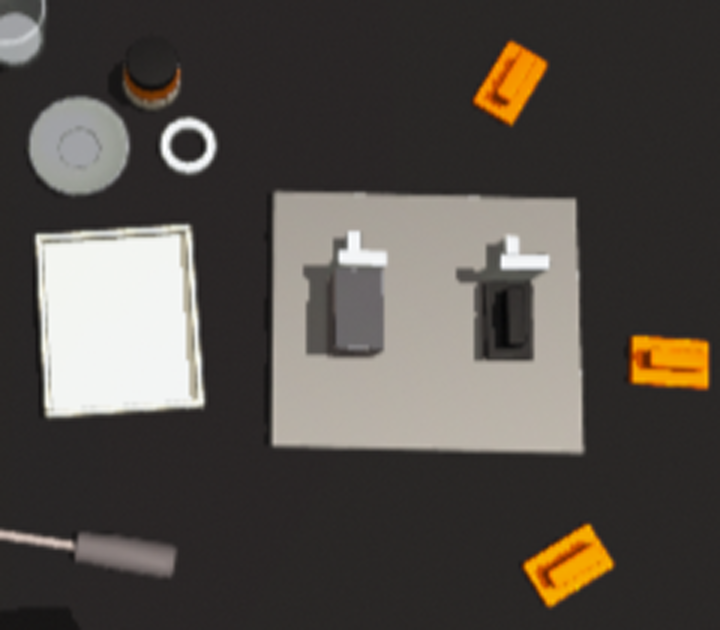

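```bash
cat >> h.py <<'E'
def plan(p,yaw,show=True):
    """tool-frame shift and spin from present pose to world p, tool-x yaw (deg)"""
    s=bot.sense(); R=np.array(s['orientation']); d=R.T@(np.array(p)-np.array(s['position']))
    y0=np.degrees(np.arctan2(R[1,0],R[0,0])); dy=(yaw-y0+180)%360-180
    print('from',np.round(s['position'],4),'yaw %.2f'%y0,'t %.2f'%s['time'],'F',np.round(s['force'],1),'w %.4f'%s['gripper_width'],'| tx ty tz',np.round(d,4),'spin %.2f'%-dy)
    return d,-dy
E
python3 -c "
from h import *
plan([.43,-.25,.30],90)"
```

```text
from [ 0.1869 -0.5171  0.2308] yaw -70.13 t 0.15 F [ 0.2 -0.3  0.1] w 0.0855 | tx ty tz [-0.1686 -0.3194 -0.069 ] spin -160.13
```

Request:
servo_tool(series=[{"tx":-0.034,"ty":-0.05,"tz":-0.03,"spin":-10.5},{"tx":-0.068,"ty":-0.1,"tz":-0.069,"spin":-21},{"tx":-0.1,"ty":-0.15,"tz":-0.069,"spin":-31.5},{"tx":-0.134,"ty":-0.2,"tz":-0.069,"spin":-42},{"tx":-0.1686,"ty":-0.25,"tz":-0.069,"spin":-52.5,"fingers":0}])

```text
$.series[0]: bad value
```

```bash
python3 -c "
from h import *
plan([.43,-.25,.30],90)"
```

```text
from [ 0.1869 -0.5171  0.2308] yaw -70.13 t 0.15 F [ 0.2 -0.3  0.1] w 0.0855 | tx ty tz [-0.1686 -0.3194 -0.069 ] spin -160.13
```

Request:
servo_tool(series=[{"tx":-0.034,"ty":-0.05,"tz":-0.03,"spin":-10.5,"fingers":1},{"tx":-0.068,"ty":-0.1,"tz":-0.069,"spin":-21,"fingers":1},{"tx":-0.1,"ty":-0.15,"tz":-0.069,"spin":-31.5,"fingers":1},{"tx":-0.134,"ty":-0.2,"tz":-0.069,"spin":-42,"fingers":1},{"tx":-0.1686,"ty":-0.25,"tz":-0.069,"spin":-52.5,"fingers":0}])

```text
time: 0.78
position: [0.3623, -0.2765, 0.3001]
orientation: [[0.955, -0.298, 0.0], [-0.298, -0.955, 0.001], [-0.0, -0.001, -1.0]]
force: [1.5, -1.1, -0.4]
gripper_width: 0.0696
```

```bash
python3 -c "
from h import *
plan([.43,-.25,.30],90)"
```

```text
from [ 0.3623 -0.2765  0.3001] yaw -17.31 t 0.78 F [ 1.5 -1.1 -0.4] w 0.0696 | tx ty tz [ 0.0568 -0.0454  0.0001] spin -107.31
```

Request:
servo_tool(series=[{"tx":0.011,"ty":-0.009,"tz":0,"spin":-10.7,"fingers":0},{"tx":0.022,"ty":-0.018,"tz":0,"spin":-21.4,"fingers":0},{"tx":0.034,"ty":-0.027,"tz":0,"spin":-32.1,"fingers":0},{"tx":0.045,"ty":-0.036,"tz":0,"spin":-42.8,"fingers":0},{"tx":0.0568,"ty":-0.0454,"tz":0,"spin":-53.5,"fingers":0}])

```text
time: 1.4
position: [0.4303, -0.2497, 0.2999]
orientation: [[0.804, 0.594, -0.0], [0.594, -0.804, 0.001], [0.0, -0.001, -1.0]]
force: [-0.1, -0.5, -0.2]
gripper_width: 0.0
```

Request:
servo_tool(series=[{"tx":0,"ty":0,"tz":0,"spin":-10.7,"fingers":0},{"tx":0,"ty":0,"tz":0,"spin":-21.4,"fingers":0},{"tx":0,"ty":0,"tz":0,"spin":-32.1,"fingers":0},{"tx":0,"ty":0,"tz":0,"spin":-42.8,"fingers":0},{"tx":0,"ty":0,"tz":0,"spin":-53.5,"fingers":0}])

```text
time: 2.02
position: [0.4303, -0.2497, 0.2997]
orientation: [[-0.003, 1.0, -0.001], [1.0, 0.003, 0.001], [0.001, -0.001, -1.0]]
force: [0.2, 0.5, 0.1]
gripper_width: 0.0001
```

```bash
python3 -c "
from h import *
plan([.43,-.25,.30],90)
s=bot.sense(); np.savez('pics/wst1_pose.npz',p=s['position'],R=s['orientation']); save('wst1','wrist')
plan([.44,.263,.30],90)"
```

```text
from [ 0.4303 -0.2497  0.2997] yaw 90.15 t 2.02 F [0.2 0.5 0.1] w 0.0001 | tx ty tz [-0.0003 -0.0003 -0.0003] spin 0.15
from [ 0.4303 -0.2496  0.2997] yaw 90.69 t 2.08 F [-0.6  0.1  1.1] w -0.0001 | tx ty tz [5.125e-01 1.590e-02 4.000e-04] spin 0.69
```

View pics/wst1.png

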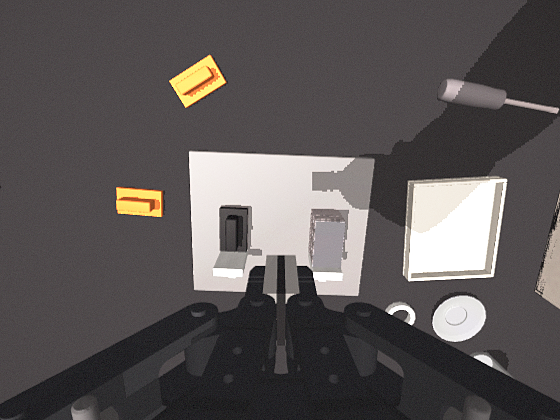

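Request:
servo_tool(series=[{"tx":0.058,"ty":0,"tz":0,"spin":0.7,"fingers":0},{"tx":0.116,"ty":0,"tz":0,"spin":0.7,"fingers":0},{"tx":0.174,"ty":0,"tz":0,"spin":0.7,"fingers":0},{"tx":0.232,"ty":0,"tz":0,"spin":0.7,"fingers":0},{"tx":0.29,"ty":0,"tz":0,"spin":0.7,"fingers":0}])

```text
time: 2.7
position: [0.4264, 0.0421, 0.3001]
orientation: [[0.004, 1.0, -0.0], [1.0, -0.004, 0.001], [0.001, -0.0, -1.0]]
force: [1.5, -0.4, -0.2]
gripper_width: 0.0002
```

Request:
servo_tool(series=[{"tx":0.058,"ty":0,"tz":0,"spin":0,"fingers":0},{"tx":0.116,"ty":0,"tz":0,"spin":0,"fingers":0},{"tx":0.174,"ty":0,"tz":0,"spin":0,"fingers":0},{"tx":0.222,"ty":0.0,"tz":0,"spin":0,"fingers":0},{"tx":0.222,"ty":0,"tz":0,"spin":0,"fingers":0}])

```text
time: 3.32
position: [0.4267, 0.2667, 0.2997]
orientation: [[0.003, 1.0, -0.001], [1.0, -0.003, 0.001], [0.001, -0.001, -1.0]]
force: [0.1, -0.1, -0.6]
gripper_width: -0.0003
```

```bash
cat >> h.py <<'E'
def wsave(name):
    s=bot.sense(); c=save(name,'wrist'); p=np.array(s['position']);R=np.array(s['orientation']); np.savez(f'pics/{name}_pose.npz',p=p,R=R); return c,(p,R)
def wload(name):
    c=dict(np.load(f'pics/{name}.npz')); q=np.load(f'pics/{name}_pose.npz'); return c,(q['p'],q['R'])
E
python3 -c "
from h import *
plan([.44,.263,.30],90)
wsave('wc1')"
```

```text
from [0.4267 0.2667 0.2997] yaw 89.85 t 3.33 F [ 0.1 -0.1 -0.6] w -0.0003 | tx ty tz [-0.0037  0.0133 -0.0003] spin -0.15
```

View pics/wc1.png

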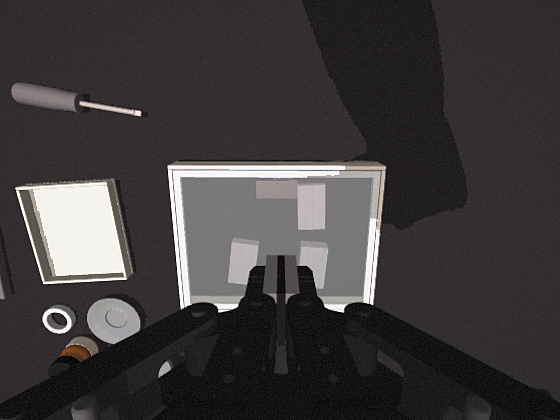

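```bash
python3 -c "
from h import *
c,p=wload('wc1')
for u,v in [(256,181),(297,181),(297,198),(256,198),(276,190),(171,163),(385,163)]: print(np.round(ray(c,u,v,.05,p),4), c['z_map'][v,u])
# two-view height of the pad: top pixel ray vs wrist ray
t=dict(np.load('pics/top0.npz'))
for z in (.04,.05,.06): print(z, ray(t,124.2,257,z), ray(c,276.5,189.5,z,p))
"
```

```text
[0.4309 0.2374 0.05  ] 0.39677033
[0.4311 0.2867 0.05  ] 0.3975901
[0.4521 0.2869 0.05  ] 0.40459263
[0.4519 0.2369 0.05  ] 0.40212753
[0.442  0.2614 0.05  ] 0.40113422
[0.409  0.1376 0.05  ] 0.441924
[0.4099 0.3905 0.05  ] 0.44212022
0.04 [0.4407245  0.26548155 0.04      ] [0.4436372  0.26185533 0.04      ]
0.05 [0.43987973 0.26271478 0.05      ] [0.44141356 0.2619739  0.05      ]
0.06 [0.43903496 0.259948   0.06      ] [0.43918993 0.26209246 0.06      ]
```

Request:
servo_tool(series=[{"tx":-0.0045,"ty":0.0143,"tz":0.06,"spin":0,"fingers":0},{"tx":-0.0045,"ty":0.0143,"tz":0.12,"spin":0,"fingers":0},{"tx":-0.0045,"ty":0.0143,"tz":0.18,"spin":0,"fingers":0},{"tx":-0.0045,"ty":0.0143,"tz":0.23,"spin":0,"fingers":0},{"tx":-0.0045,"ty":0.0143,"tz":0.24,"spin":0,"fingers":0}])

```text
time: 4.0
position: [0.4392, 0.259, 0.0576]
orientation: [[0.006, 1.0, -0.006], [1.0, -0.006, -0.001], [-0.001, -0.006, -1.0]]
force: [-0.5, -0.5, -0.2]
gripper_width: -0.0002
```

Request:
servo_tool(series=[{"tx":0,"ty":0,"tz":0.005,"spin":0,"fingers":0},{"tx":0,"ty":0,"tz":0.008,"spin":0,"fingers":0}])

```text
time: 4.25
position: [0.4402, 0.259, 0.051]
orientation: [[0.007, 1.0, -0.004], [1.0, -0.007, -0.001], [-0.001, -0.004, -1.0]]
force: [-0.0, -0.1, -0.1]
gripper_width: -0.0001
```

Request:
servo_tool(series=[{"tx":0,"ty":0,"tz":0.003,"spin":0,"fingers":0},{"tx":0,"ty":0,"tz":0.006,"spin":0,"fingers":0},{"tx":0,"ty":0,"tz":0.007,"spin":0,"fingers":0},{"tx":0,"ty":0,"tz":0.007,"spin":0,"fingers":0}])

```text
time: 4.75
position: [0.4409, 0.2592, 0.0446]
orientation: [[0.007, 1.0, -0.002], [1.0, -0.007, -0.0], [-0.0, -0.002, -1.0]]
force: [2.1, -1.0, 3.9]
gripper_width: 0.0002
```

Request:
servo_tool(series=[{"tx":0,"ty":0,"tz":0.001,"spin":0,"fingers":0},{"tx":0,"ty":0,"tz":0.001,"spin":0,"fingers":0},{"tx":0,"ty":-0.02,"tz":-0.05,"spin":0,"fingers":0},{"tx":0,"ty":-0.06,"tz":-0.1,"spin":0,"fingers":0},{"tx":0,"ty":-0.1,"tz":-0.15,"spin":0,"fingers":0}])

```text
time: 5.38
position: [0.3416, 0.2596, 0.1933]
orientation: [[0.008, 1.0, -0.004], [1.0, -0.008, -0.0], [-0.0, -0.004, -1.0]]
force: [1.5, 0.1, 0.4]
gripper_width: 0.0
```

Request:
servo_tool(series=[{"tx":-0.05,"ty":0.0,"tz":-0.05,"spin":0,"fingers":1},{"tx":-0.11,"ty":0.0,"tz":-0.08,"spin":0,"fingers":1},{"tx":-0.17,"ty":0.01,"tz":-0.1,"spin":0,"fingers":1},{"tx":-0.23,"ty":0.02,"tz":-0.1,"spin":0,"fingers":1},{"tx":-0.29,"ty":0.03,"tz":-0.1,"spin":0,"fingers":1}])

```text
time: 6.0
position: [0.3678, -0.022, 0.2934]
orientation: [[0.007, 1.0, -0.003], [1.0, -0.007, -0.0], [-0.0, -0.003, -1.0]]
force: [0.7, 0.0, -0.7]
gripper_width: 0.0852
```

```bash
python3 -c "
from h import *
save('top1','top')
plan([.43,-.31,.30],90)"
```

```text
from [ 0.369  -0.0288  0.2928] yaw 89.22 t 6.05 F [ 2.1 -3.2 -1.1] w 0.0858 | tx ty tz [-0.2804  0.0648 -0.0067] spin -0.78
```

View pics/top1.png

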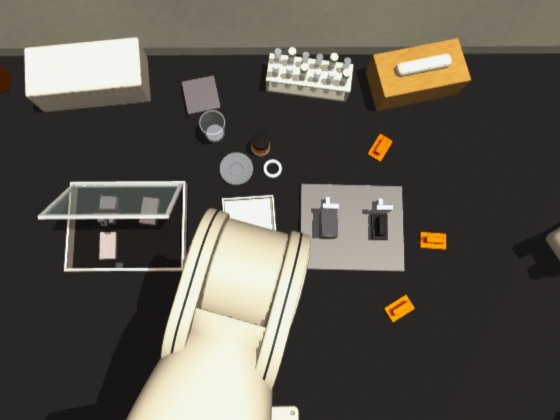

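Request:
servo_tool(series=[{"tx":-0.056,"ty":0.02,"tz":0,"spin":-0.8,"fingers":1},{"tx":-0.112,"ty":0.05,"tz":0,"spin":-0.8,"fingers":1},{"tx":-0.168,"ty":0.08,"tz":0.03,"spin":-0.8,"fingers":1},{"tx":-0.224,"ty":0.11,"tz":0.06,"spin":-0.8,"fingers":1},{"tx":-0.28,"ty":0.115,"tz":0.093,"spin":-0.8,"fingers":1}])

```text
time: 6.68
position: [0.4772, -0.2924, 0.2097]
orientation: [[-0.001, 1.0, -0.004], [1.0, 0.001, -0.002], [-0.002, -0.004, -1.0]]
force: [0.1, -0.3, -0.1]
gripper_width: 0.0853
```

Request:
servo_tool(series=[{"tx":0,"ty":0,"tz":0,"spin":0,"fingers":1}])

```text
time: 6.8
position: [0.4765, -0.2945, 0.2056]
orientation: [[0.002, 1.0, -0.009], [1.0, -0.002, 0.002], [0.002, -0.009, -1.0]]
force: [0.1, 1.4, 0.7]
gripper_width: 0.0854
```

```bash
python3 -c "
from h import *
plan([.48,-.31,.20],90)
wsave('wn1')"
```

```text
from [ 0.4765 -0.2945  0.2056] yaw 89.88 t 6.80 F [0.1 1.4 0.7] w 0.0854 | tx ty tz [-0.0155  0.0036  0.0055] spin -0.12
```

View pics/wn1.png

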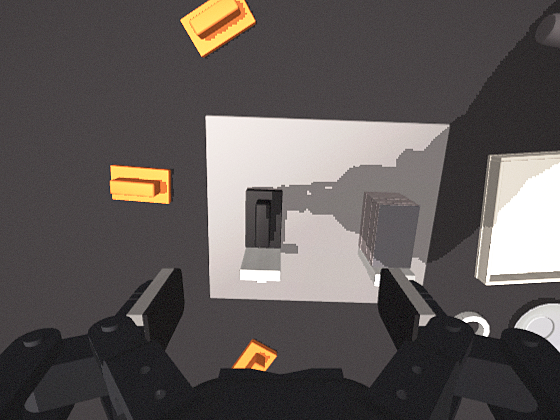

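```bash
python3 -c "
from h import *
zoom('wn1',200,300,170,310,5)
c,p=wload('wn1')
st=[(206,116),(449,124.5),(211,298),(424,302)]
P=[ray(c,u,v,.015,p) for u,v in st]
for q in P: print(np.round(q,4))
f=lambda a,b: np.degrees(np.arctan2((P[b]-P[a])[1],(P[b]-P[a])[0]))
print(f(0,1)-90,f(0,2),f(2,3)-90, [np.linalg.norm(P[b]-P[a]) for a,b in((0,1),(0,2),(2,3),(1,3))])
"
```

```text
[ 0.4039 -0.366   0.015 ]
[ 0.4125 -0.13    0.015 ]
[ 0.6014 -0.3732  0.015 ]
[ 0.6075 -0.1316  0.015 ]
-2.0814441541355393 -2.07127316109021 -1.4508845725570154 [np.float64(0.23624511520897354), np.float64(0.19764850824660013), np.float64(0.24170771125784582), np.float64(0.1950655590189447)]
```

View pics/wn1_z200_170.png

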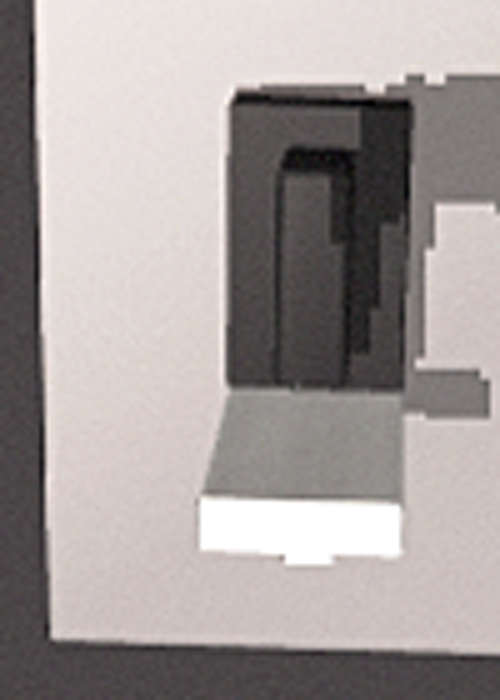

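```bash
python3 -c "
from h import *
c,p=wload('wn1')
def L(pts,z): return [np.round(ray(c,200+u/5-.4,170+v/5-.4,z,p),4) for u,v in pts]
for q in L([(200,497),(402,501),(402,556),(200,550)],.083): print('stop',q)
S=L([(233,100),(412,102),(403,388),(230,386)],.033)
for q in S: print('slab',q)
print('c',np.mean(S,0), S[1]-S[0],S[2]-S[1],S[3]-S[0])
for q in L([(285,172),(350,170),(343,385),(278,385)],.053): print('rib',q)
"
```

```text
stop [ 0.5329 -0.3304  0.083 ]
stop [ 0.5339 -0.295   0.083 ]
stop [ 0.5445 -0.2951  0.083 ]
stop [ 0.5432 -0.3308  0.083 ]
slab [ 0.4727 -0.3276  0.033 ]
slab [ 0.4732 -0.2929  0.033 ]
slab [ 0.5328 -0.2948  0.033 ]
slab [ 0.5323 -0.3301  0.033 ]
c [ 0.50275 -0.31135  0.033  ] [0.0005 0.0347 0.    ] [ 0.0596 -0.0019  0.    ] [ 0.0596 -0.0025  0.    ]
rib [ 0.482  -0.3164  0.053 ]
rib [ 0.4816 -0.3044  0.053 ]
rib [ 0.5241 -0.3063  0.053 ]
rib [ 0.524  -0.3187  0.053 ]
```

```bash
python3 -c "
from h import *
plan([.503,-.3115,.10],88)"
```

```text
from [ 0.4766 -0.2932  0.2071] yaw 89.94 t 6.85 F [ 0.9 -0.  -0.3] w 0.0851 | tx ty tz [-0.0185  0.0272  0.1069] spin 1.94
```

Request:
servo_tool(series=[{"tx":-0.0185,"ty":0.027,"tz":0.05,"spin":1.9,"fingers":1},{"tx":-0.0185,"ty":0.027,"tz":0.107,"spin":1.9,"fingers":1},{"tx":-0.0185,"ty":0.027,"tz":0.107,"spin":1.9,"fingers":1}])

```text
time: 7.22
position: [0.5009, -0.3088, 0.0972]
orientation: [[0.033, 0.999, -0.014], [0.999, -0.033, 0.007], [0.006, -0.014, -1.0]]
force: [-0.0, 0.3, 0.2]
gripper_width: 0.0857
```

```bash
python3 -c "
from h import *
plan([.503,-.3115,.037],88)"
```

```text
from [ 0.5009 -0.3088  0.0972] yaw 88.10 t 7.22 F [-0.   0.3  0.2] w 0.0857 | tx ty tz [-0.003   0.003   0.0601] spin 0.10
```

Request:
servo_tool(series=[{"tx":-0.003,"ty":0.003,"tz":0.03,"spin":0,"fingers":1},{"tx":-0.003,"ty":0.003,"tz":0.055,"spin":0,"fingers":1},{"tx":-0.003,"ty":0.003,"tz":0.06,"spin":0,"fingers":1},{"tx":-0.003,"ty":0.003,"tz":0.06,"spin":0,"fingers":1}])

```text
time: 7.72
position: [0.5038, -0.3117, 0.0394]
orientation: [[0.033, 0.999, -0.012], [0.999, -0.033, 0.005], [0.005, -0.012, -1.0]]
force: [0.4, 0.4, -0.3]
gripper_width: 0.0855
```

```bash
python3 -c "
from h import *
plan([.503,-.3115,.037],88); print(bot.sense()['orientation'])
wsave('wn2')"
```

```text
from [ 0.5038 -0.3117  0.0394] yaw 88.12 t 7.72 F [ 0.4  0.4 -0.3] w 0.0855 | tx ty tz [ 0.0001 -0.0008  0.0024] spin 0.12
[[ 0.03273767  0.99939504 -0.01173837]
 [ 0.99945253 -0.03267883  0.00516955]
 [ 0.00478283 -0.01190119 -0.99991774]]
```

View pics/wn2.png

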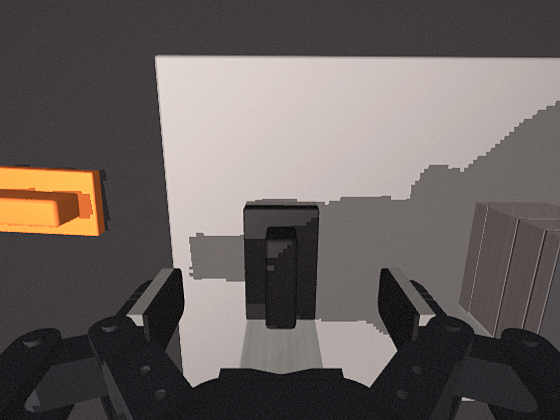

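Request:
servo_tool(series=[{"tx":0,"ty":0,"tz":0.002,"spin":0,"fingers":0},{"tx":0,"ty":0,"tz":0.002,"spin":0,"fingers":0},{"tx":0,"ty":0,"tz":0.002,"spin":0,"fingers":0},{"tx":0,"ty":0,"tz":0.002,"spin":0,"fingers":0},{"tx":0,"ty":0,"tz":0.002,"spin":0,"fingers":0}], force=40)

```text
time: 8.4
position: [0.5039, -0.3119, 0.0376]
orientation: [[0.033, 0.999, -0.011], [0.999, -0.033, 0.005], [0.004, -0.011, -1.0]]
force: [-0.2, 0.7, 3.2]
gripper_width: 0.0129
```

Request:
servo_tool(series=[{"tx":0,"ty":0,"tz":-0.03,"spin":0,"fingers":0},{"tx":0,"ty":0,"tz":-0.08,"spin":0,"fingers":0},{"tx":0,"ty":0,"tz":-0.12,"spin":0,"fingers":0},{"tx":0,"ty":0,"tz":-0.12,"spin":0,"fingers":0}])

```text
time: 8.9
position: [0.5064, -0.3134, 0.1607]
orientation: [[0.033, 0.999, -0.007], [0.999, -0.033, 0.001], [0.001, -0.007, -1.0]]
force: [-0.1, -0.5, -1.5]
gripper_width: 0.0131
```

```bash
python3 -c "
from h import *
plan([.503,-.012,.16],90); print(bot.sense()['orientation'][:,2])
wsave('wn3')"
```

```text
from [ 0.5064 -0.3134  0.1607] yaw 88.12 t 8.90 F [-0.1 -0.5 -1.5] w 0.0131 | tx ty tz [ 0.3011 -0.0133  0.0011] spin -1.88
[-0.00713087  0.00128634 -0.99997375]
```

View pics/wn3.png

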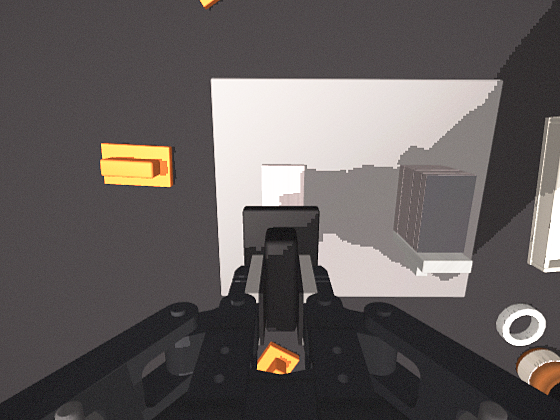

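Request:
servo_tool(series=[{"tx":0.05,"ty":-0.002,"tz":0,"spin":-1.9,"fingers":0},{"tx":0.11,"ty":-0.005,"tz":0,"spin":-1.9,"fingers":0},{"tx":0.17,"ty":-0.008,"tz":0,"spin":-1.9,"fingers":0},{"tx":0.23,"ty":-0.01,"tz":0,"spin":-1.9,"fingers":0},{"tx":0.28,"ty":-0.012,"tz":0,"spin":-1.9,"fingers":0}])

```text
time: 9.57
position: [0.5018, -0.0304, 0.1581]
orientation: [[-0.001, 1.0, -0.012], [1.0, 0.001, 0.004], [0.004, -0.012, -1.0]]
force: [0.6, -0.0, -0.9]
gripper_width: 0.0131
```

Request:
servo_tool(series=[{"tx":0.02,"ty":0,"tz":0,"spin":0,"fingers":0},{"tx":0.02,"ty":0,"tz":0,"spin":0,"fingers":0}])

```text
time: 9.82
position: [0.5009, -0.0088, 0.1569]
orientation: [[-0.003, 1.0, -0.014], [1.0, 0.003, 0.004], [0.005, -0.014, -1.0]]
force: [-0.1, 0.0, -0.9]
gripper_width: 0.0126
```

```bash
python3 -c "
from h import *
plan([.508,-.013,.03],90); print(bot.sense()['orientation'][:,2])
wsave('wn4')"
```

```text
from [ 0.5009 -0.0088  0.1569] yaw 90.19 t 9.82 F [-0.1  0.  -0.9] w 0.0126 | tx ty tz [-0.0048  0.0089  0.1267] spin 0.19
[-0.01425744  0.004472   -0.99988836]
```

View pics/wn4.png

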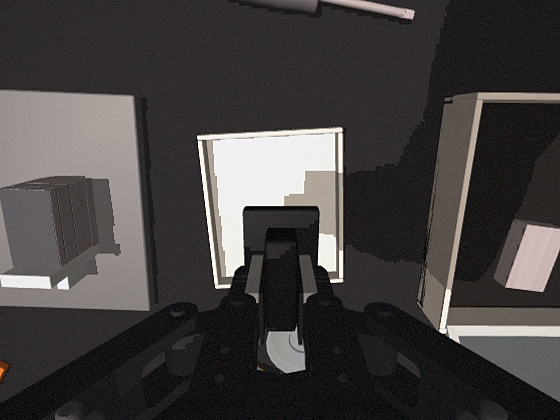

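Request:
servo_tool(series=[{"tx":-0.003,"ty":0.008,"tz":0.05,"spin":0,"fingers":0},{"tx":-0.003,"ty":0.008,"tz":0.1,"spin":0,"fingers":0},{"tx":-0.003,"ty":0.008,"tz":0.125,"spin":0,"fingers":0},{"tx":-0.003,"ty":0.008,"tz":0.135,"spin":0,"fingers":0},{"tx":-0.003,"ty":0.008,"tz":0.139,"spin":0,"fingers":0}])

```text
time: 10.5
position: [0.5075, -0.0131, 0.0178]
orientation: [[-0.001, 1.0, -0.014], [1.0, 0.001, 0.004], [0.004, -0.014, -1.0]]
force: [0.3, 0.4, -1.3]
gripper_width: 0.0132
```

Lower gently the rest and release.

Request:
servo_tool(series=[{"tx":0,"ty":0,"tz":0.0015,"spin":0,"fingers":0},{"tx":0,"ty":0,"tz":0.0015,"spin":0,"fingers":0.4},{"tx":0,"ty":0,"tz":0.0015,"spin":0,"fingers":0.4},{"tx":0,"ty":0,"tz":-0.03,"spin":0,"fingers":0.4},{"tx":0,"ty":0,"tz":-0.08,"spin":0,"fingers":1}])

```text
time: 11.12
position: [0.5077, -0.0132, 0.098]
orientation: [[-0.001, 1.0, -0.017], [1.0, 0.001, 0.005], [0.005, -0.017, -1.0]]
force: [0.8, 0.5, 0.2]
gripper_width: 0.051
```

Request:
servo_tool(series=[{"tx":0,"ty":-0.01,"tz":-0.05,"spin":0,"fingers":1},{"tx":0.05,"ty":-0.01,"tz":-0.1,"spin":0,"fingers":1},{"tx":0.11,"ty":-0.01,"tz":-0.15,"spin":0,"fingers":1},{"tx":0.17,"ty":-0.01,"tz":-0.15,"spin":0,"fingers":1},{"tx":0.23,"ty":-0.01,"tz":-0.15,"spin":0,"fingers":1}])

```text
time: 11.75
position: [0.5001, 0.2036, 0.2504]
orientation: [[-0.001, 1.0, -0.013], [1.0, 0.001, 0.005], [0.005, -0.013, -1.0]]
force: [0.3, -0.6, -0.0]
gripper_width: 0.0854
```

Request:
servo_tool(series=[{"tx":0.04,"ty":-0.02,"tz":0,"spin":0,"fingers":1},{"tx":0.04,"ty":-0.02,"tz":0,"spin":0,"fingers":1},{"tx":0.04,"ty":-0.02,"tz":0,"spin":0,"fingers":1}])

```text
time: 12.12
position: [0.4801, 0.2435, 0.2511]
orientation: [[-0.002, 1.0, -0.013], [1.0, 0.002, 0.005], [0.005, -0.013, -1.0]]
force: [0.6, -0.1, 0.5]
gripper_width: 0.0855
```

```bash
python3 -c "
from h import *
plan([.508,.26,.25],90); print(bot.sense()['orientation'][:,2])
wsave('wb1'); save('top2','top')"
```

```text
from [0.4801 0.2435 0.2511] yaw 90.09 t 12.12 F [ 0.6 -0.1  0.5] w 0.0855 | tx ty tz [0.0165 0.028  0.0009] spin 0.09
[-0.01274113  0.00507667 -0.99990594]
```

View pics/wb1.png

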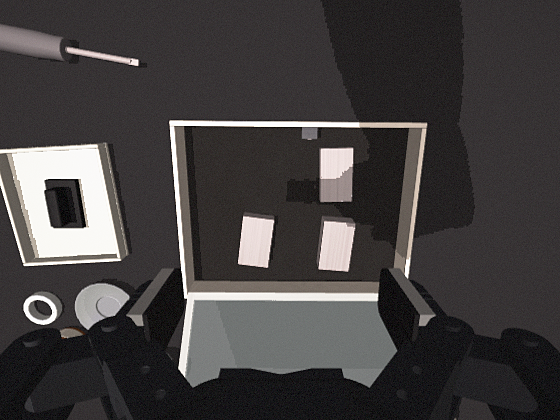

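View pics/top2.png

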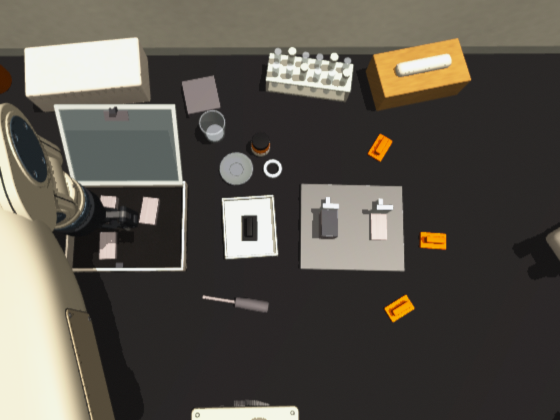

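```bash
cat >> h.py <<'E'
def cloud(c,pose=None):
    if 'origin' in c: o=np.array(c['origin']);R=np.array(c['orientation'])
    else:
        p,Rt=pose; T=np.array(c['T_tool_cam']); R=Rt@T[:3,:3]; o=p+Rt@T[:3,3]
    v,u=np.mgrid[:420,:560]; z=c['z_map']
    d=np.stack([(u-c['cx'])/c['fx'],(v-c['cy'])/c['fy'],np.ones_like(u)],-1)*z[...,None]
    return d@R.T+o
E
python3 -c "
from h import *
c,p=wload('wb1'); X=cloud(c,p)
for n,u,v in [('B1',336,160),('B1b',336,190),('B2',256,240),('B3',336,245),('fl',285,230),('fl',220,200),('fl',300,160),('fl',380,240),('fl',300,270)]:
    w=X[v-6:v+7,u-6:u+7].reshape(-1,3); print(n,np.round(np.median(w,0),4), w[:,2].std())
zoom('wb1',225,375,115,285,4)
"
```

```text
B1 [0.4532 0.3053 0.0284] 0.028050605650736138
B1b [0.4869 0.3071 0.0287] 0.0007067657386457035
B2 [0.5452 0.216  0.0325] 0.0007457817355562817
B3 [0.5497 0.3085 0.0367] 0.0007455807661367371
fl [0.5391 0.25   0.0148] 0.0291066347740563
fl [0.5018 0.1732 0.0146] 0.029117272811783446
fl [0.4549 0.2667 0.0146] 0.0008259786251905768
fl [0.5519 0.3662 0.0148] 0.0007431970378972986
fl [0.5919 0.269  0.0147] 0.000710185147352926
```

View pics/wb1_z225_115.png

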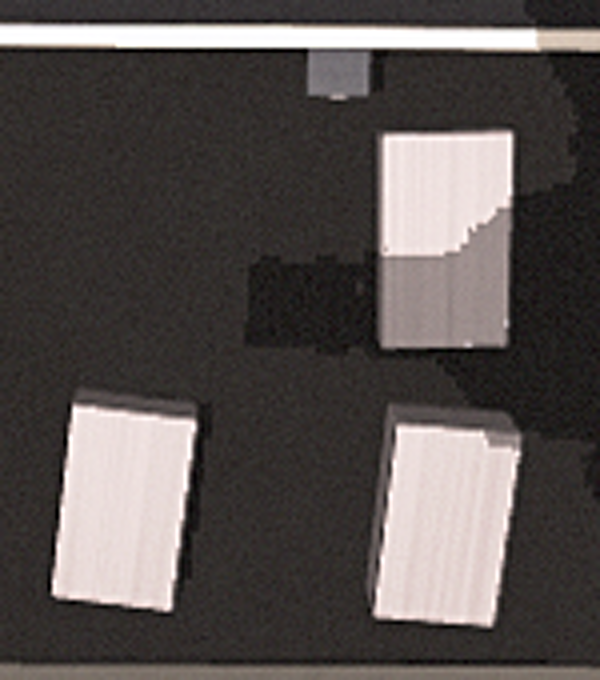

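```bash
cat >> h.py <<'E'
def blocks(c,p,regs):
    X=cloud(c,p)
    for n,(u,v),z in regs:
        m=(np.abs(X[...,2]-z)<.0025).astype(np.uint8); 
        g=(cv2.cvtColor(c['frame'],cv2.COLOR_RGB2GRAY)>70).astype(np.uint8); m=cv2.morphologyEx(m&g,cv2.MORPH_OPEN,np.ones((3,3)))
        _,lab=cv2.connectedComponents(m); k=lab[v,u]; cs,_=cv2.findContours((lab==k).astype(np.uint8),cv2.RETR_EXTERNAL,cv2.CHAIN_APPROX_NONE)
        cn=max(cs,key=cv2.contourArea)[:,0]; W=np.array([ray(c,a,b,z,p)[:2] for a,b in cn])
        r=cv2.minAreaRect((W*1000).astype(np.float32)); box=cv2.boxPoints(r); 
        e=box[1]-box[0]; f=box[2]-box[1]; l=e if np.hypot(*e)>np.hypot(*f) else f; l=l if l[0]>0 else -l
        print(n,'centre',np.round(np.array(r[0])/1000,4),'size',np.round(r[1],1),'yaw %.1f'%np.degrees(np.arctan2(l[1],l[0])))
E
python3 -c "
from h import *
c,p=wload('wb1')
blocks(c,p,[('B3',(336,245),.037),('B2',(256,240),.033),('B1',(336,190),.029)])"
```

```text
B3 centre [0.5514 0.3085] size [36.  60.4] yaw -4.7
B2 centre [0.5475 0.215 ] size [35.8 60.4] yaw -7.7
B1 centre [0.4701 0.3061] size [59.8 35.6] yaw 1.9
```

```bash
python3 -c "
from h import *
plan([.5514,.3085,.09],85.3)"
```

```text
from [0.4804 0.2427 0.251 ] yaw 89.98 t 12.22 F [-0.4  0.5 -0.4] w 0.0852 | tx ty tz [0.065  0.073  0.1604] spin 4.68
```

Request:
servo_tool(series=[{"tx":0.025,"ty":0.03,"tz":0.02,"spin":4.7,"fingers":1},{"tx":0.055,"ty":0.06,"tz":0.06,"spin":4.7,"fingers":1},{"tx":0.065,"ty":0.073,"tz":0.12,"spin":4.7,"fingers":1},{"tx":0.065,"ty":0.073,"tz":0.16,"spin":4.7,"fingers":1},{"tx":0.065,"ty":0.073,"tz":0.16,"spin":4.7,"fingers":1}])

```text
time: 12.85
position: [0.5503, 0.3066, 0.0874]
orientation: [[0.084, 0.996, -0.019], [0.996, -0.084, 0.003], [0.001, -0.019, -1.0]]
force: [-0.4, 0.1, 0.4]
gripper_width: 0.0853
```

```bash
python3 -c "
from h import *
plan([.5514,.3085,.022],85.3);wsave('wb2'); print(bot.sense()['orientation'][:,2])"
```

```text
from [0.5503 0.3066 0.0874] yaw 85.18 t 12.85 F [-0.4  0.1  0.4] w 0.0853 | tx ty tz [0.0019 0.0022 0.0653] spin -0.12
[-0.01498409  0.00428167 -0.99987856]
```

View pics/wb2.png

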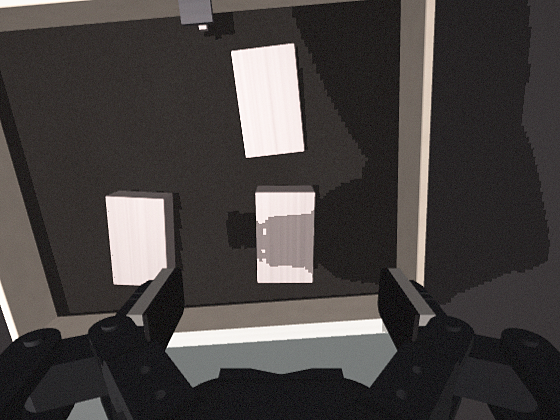

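Request:
servo_tool(series=[{"tx":0.002,"ty":0.002,"tz":0.03,"spin":0,"fingers":1},{"tx":0.002,"ty":0.002,"tz":0.055,"spin":0,"fingers":1},{"tx":0.002,"ty":0.002,"tz":0.065,"spin":0,"fingers":1},{"tx":0.002,"ty":0.002,"tz":0.066,"spin":0,"fingers":1},{"tx":0.002,"ty":0.002,"tz":0.066,"spin":0,"fingers":1}])

```text
time: 13.52
position: [0.5535, 0.3096, 0.0256]
orientation: [[0.084, 0.996, -0.013], [0.996, -0.084, 0.005], [0.004, -0.013, -1.0]]
force: [0.2, 0.1, -0.1]
gripper_width: 0.0853
```

Request:
servo_tool(series=[{"tx":0,"ty":0,"tz":0.001,"spin":0,"fingers":0.3},{"tx":0,"ty":0,"tz":0.001,"spin":0,"fingers":0.3},{"tx":0,"ty":0,"tz":0.001,"spin":0,"fingers":0.3},{"tx":0,"ty":0,"tz":0.001,"spin":0,"fingers":0.3},{"tx":0,"ty":0,"tz":0.001,"spin":0,"fingers":0.3}], force=60)

```text
time: 14.15
position: [0.5537, 0.3095, 0.0253]
orientation: [[0.084, 0.996, -0.012], [0.996, -0.084, 0.005], [0.004, -0.013, -1.0]]
force: [-1.8, -0.3, 4.9]
gripper_width: 0.0346
```

```bash
python3 -c "
from h import *
plan([.5514,.3085,.022],85.3);wsave('wb3'); print(bot.sense()['orientation'][:,2])"
```

```text
from [0.5537 0.3095 0.0253] yaw 85.18 t 14.15 F [-1.8 -0.3  4.9] w 0.0346 | tx ty tz [-0.0012 -0.0021  0.0033] spin -0.12
[-0.01222988  0.00507053 -0.99991236]
```

View pics/wb3.png

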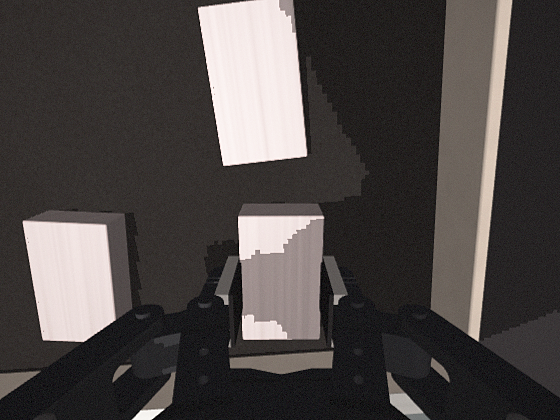

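Request:
servo_tool(series=[{"tx":0,"ty":0,"tz":-0.03,"spin":0,"fingers":0.3},{"tx":0,"ty":0,"tz":-0.08,"spin":0,"fingers":0.3},{"tx":0,"ty":0,"tz":-0.14,"spin":0,"fingers":0.3},{"tx":-0.03,"ty":0,"tz":-0.17,"spin":0,"fingers":0.3},{"tx":-0.08,"ty":-0.01,"tz":-0.17,"spin":0,"fingers":0.3}])

```text
time: 14.82
position: [0.5402, 0.23, 0.1969]
orientation: [[0.082, 0.997, -0.008], [0.997, -0.082, 0.006], [0.005, -0.009, -1.0]]
force: [0.4, -1.0, -5.0]
gripper_width: 0.0343
```

```bash
python3 -c "
from h import *
plan([.483,-.311,.18],88); print(bot.sense()['orientation'][:,2])"
```

```text
from [0.5402 0.23   0.1969] yaw 85.29 t 14.82 F [ 0.4 -1.  -5. ] w 0.0343 | tx ty tz [-0.544  -0.0124  0.014 ] spin -2.71
[-0.00845092  0.00610724 -0.99994564]
```

Request:
servo_tool(series=[{"tx":-0.058,"ty":0,"tz":0,"spin":-1,"fingers":0.3},{"tx":-0.116,"ty":0,"tz":0,"spin":-2,"fingers":0.3},{"tx":-0.174,"ty":0,"tz":0,"spin":-2.7,"fingers":0.3},{"tx":-0.232,"ty":0,"tz":0,"spin":-2.7,"fingers":0.3},{"tx":-0.29,"ty":0,"tz":0,"spin":-2.7,"fingers":0.3}])

```text
time: 15.45
position: [0.5155, -0.0606, 0.1949]
orientation: [[0.035, 0.999, -0.009], [0.999, -0.035, 0.006], [0.006, -0.01, -1.0]]
force: [1.8, 0.3, -5.1]
gripper_width: 0.0347
```

Request:
servo_tool(series=[{"tx":-0.058,"ty":0,"tz":0,"spin":0,"fingers":0.3},{"tx":-0.116,"ty":0,"tz":0,"spin":0,"fingers":0.3},{"tx":-0.174,"ty":0,"tz":0,"spin":0,"fingers":0.3},{"tx":-0.222,"ty":0,"tz":0,"spin":0,"fingers":0.3},{"tx":-0.25,"ty":0,"tz":0,"spin":0,"fingers":0.3}])

```text
time: 16.08
position: [0.5061, -0.3127, 0.1923]
orientation: [[0.037, 0.999, -0.011], [0.999, -0.037, 0.007], [0.007, -0.011, -1.0]]
force: [0.4, 0.8, -4.4]
gripper_width: 0.0341
```

Request:
servo_tool(series=[{"tx":0,"ty":0,"tz":0,"spin":0,"fingers":0.3},{"tx":0,"ty":0,"tz":0,"spin":0,"fingers":0.3}])

```text
time: 16.32
position: [0.5057, -0.3122, 0.1916]
orientation: [[0.037, 0.999, -0.012], [0.999, -0.037, 0.009], [0.008, -0.012, -1.0]]
force: [0.1, -0.1, -4.6]
gripper_width: 0.0338
```

```bash
python3 -c "
from h import *
plan([.4853,-.311,.18],88);wsave('wp1'); print(bot.sense()['orientation'][:,2])"
```

```text
from [ 0.5057 -0.3122  0.1916] yaw 87.87 t 16.32 F [ 0.1 -0.1 -4.6] w 0.0338 | tx ty tz [ 0.0003 -0.0203  0.0119] spin -0.13
[-0.01137021  0.00840222 -0.99990006]
```

View pics/wp1.png

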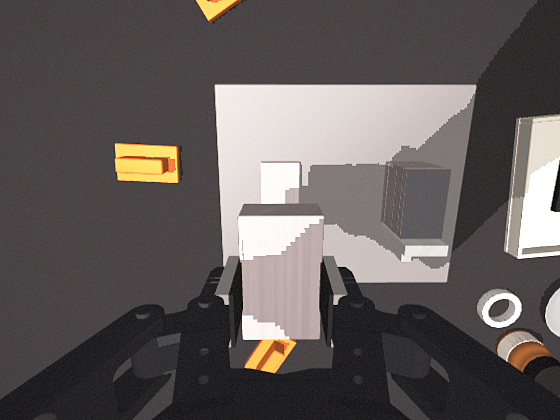

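```bash
python3 -c "
from h import *
zoom('wp1',210,350,75,345,3)
c,p=wload('wp1')
X=cloud(c,p)
for u,v in [(281,180),(281,250),(281,300),(230,120),(281,130)]: print(u,v,np.round(np.median(X[v-3:v+4,u-3:u+4].reshape(-1,3),0),4))
for u,v,z in [(261.5,161.5,.025),(300.5,161.5,.025),(216,85,.015),(475,85,.015)]: print(np.round(ray(c,u,v,z,p),4))
zt=X[250,281,2]
for u,v in [(240,217),(323,217),(242,340),(321,340)]: print('blk',np.round(ray(c,u,v,zt,p),4))
"
```

```text
281 180 [ 0.4912 -0.3099  0.0246]
281 250 [ 0.4889 -0.3116  0.2031]
281 300 [ 0.5133 -0.3125  0.2026]
230 120 [ 0.4348 -0.3552  0.0145]
281 130 [ 0.4456 -0.3082  0.014 ]
[ 0.473  -0.3274  0.025 ]
[ 0.4744 -0.2911  0.025 ]
[ 0.4039 -0.3653  0.015 ]
[ 0.4126 -0.1305  0.015 ]
blk [ 0.4737 -0.3281  0.2024]
blk [ 0.4751 -0.2936  0.2024]
blk [ 0.5333 -0.3314  0.2024]
blk [ 0.535  -0.2947  0.2024]
```

View pics/wp1_z210_75.png

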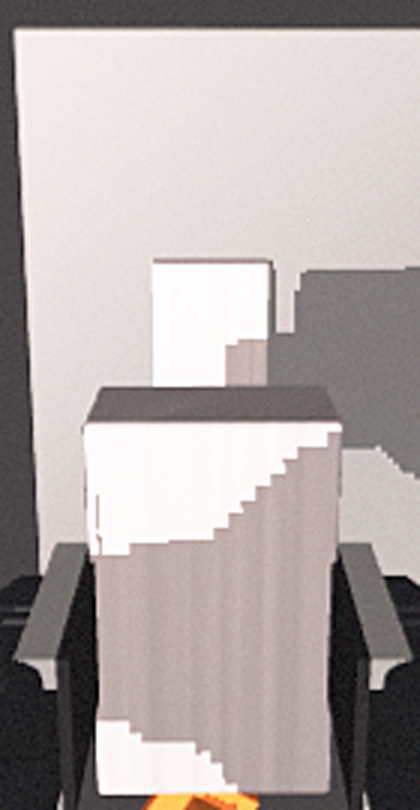

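Request:
servo_tool(series=[{"tx":0.001,"ty":-0.01,"tz":0.03,"spin":-0.1,"fingers":0.3},{"tx":0.001,"ty":-0.021,"tz":0.08,"spin":-0.1,"fingers":0.3},{"tx":0.001,"ty":-0.021,"tz":0.12,"spin":-0.1,"fingers":0.3},{"tx":0.001,"ty":-0.021,"tz":0.141,"spin":-0.1,"fingers":0.3},{"tx":0.001,"ty":-0.021,"tz":0.141,"spin":-0.1,"fingers":0.3}])

```text
time: 17.0
position: [0.4828, -0.3071, 0.0501]
orientation: [[0.033, 0.999, -0.014], [0.999, -0.033, 0.01], [0.01, -0.014, -1.0]]
force: [-0.7, 0.1, -4.1]
gripper_width: 0.0341
```

```bash
python3 -c "
from h import *
plan([.485,-.3103,.037],88); print(bot.sense()['orientation'][:,2])"
```

```text
from [ 0.4828 -0.3071  0.0501] yaw 88.10 t 17.00 F [-0.7  0.1 -4.1] w 0.0341 | tx ty tz [-0.0033  0.0024  0.0131] spin 0.10
[-0.01357319  0.01040851 -0.99985371]
```

Request:
servo_tool(series=[{"tx":-0.003,"ty":0.002,"tz":0.003,"spin":0.1,"fingers":0.3},{"tx":-0.003,"ty":0.002,"tz":0.007,"spin":0.1,"fingers":0.3},{"tx":-0.003,"ty":0.002,"tz":0.01,"spin":0.1,"fingers":0.3},{"tx":-0.003,"ty":0.002,"tz":0.01,"spin":0.1,"fingers":0.3}])

```text
time: 17.5
position: [0.4845, -0.31, 0.0401]
orientation: [[0.035, 0.999, -0.014], [0.999, -0.035, 0.01], [0.01, -0.014, -1.0]]
force: [0.5, 0.8, -4.8]
gripper_width: 0.0342
```

```bash
python3 -c "
from h import *
plan([.485,-.3103,.037],88); print(bot.sense()['orientation'][:,2]);wsave('wp2')"
```

```text
from [ 0.4845 -0.31    0.0401] yaw 87.99 t 17.50 F [ 0.5  0.8 -4.8] w 0.0342 | tx ty tz [-0.0003  0.0005  0.0031] spin -0.01
[-0.01363699  0.01045246 -0.99985238]
```

View pics/wp2.png

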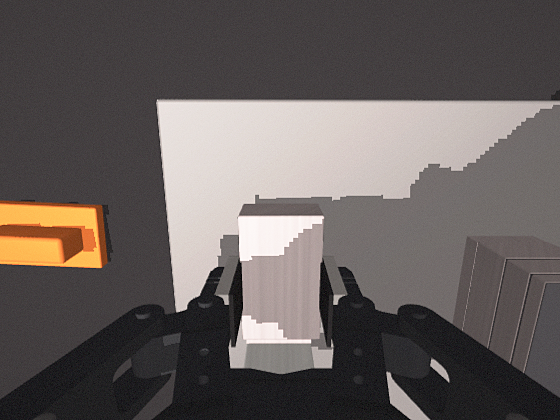

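Request:
servo_tool(series=[{"tx":0,"ty":0,"tz":0.002,"spin":0,"fingers":0.3},{"tx":0,"ty":0,"tz":0.004,"spin":0,"fingers":0.3},{"tx":0,"ty":0,"tz":0.005,"spin":0,"fingers":0.3},{"tx":0,"ty":0,"tz":0.005,"spin":0,"fingers":0.3}])

```text
time: 18.05
position: [0.4845, -0.31, 0.0354]
orientation: [[0.035, 0.999, -0.014], [0.999, -0.035, 0.01], [0.01, -0.014, -1.0]]
force: [-1.2, -0.3, -0.8]
gripper_width: 0.0341
```

Request:
servo_tool(series=[{"tx":0,"ty":0,"tz":0.002,"spin":0,"fingers":0.3},{"tx":0,"ty":0,"tz":0.002,"spin":0,"fingers":0.3}])

```text
time: 18.3
position: [0.4845, -0.31, 0.0353]
orientation: [[0.035, 0.999, -0.013], [0.999, -0.035, 0.009], [0.009, -0.013, -1.0]]
force: [-5.2, 5.4, 17.5]
gripper_width: 0.034
```

```bash
python3 -c "
from h import *
plan([.5047,-.311,.035],88); print(bot.sense()['orientation'][:,2]);wsave('wp3')"
```

```text
from [ 0.4845 -0.31    0.0353] yaw 88.00 t 18.30 F [-5.2  5.4 17.5] w 0.0340 | tx ty tz [-0.0003  0.0203 -0.    ] spin 0.00
[-0.01250909  0.00904924 -0.99988081]
```

View pics/wp3.png

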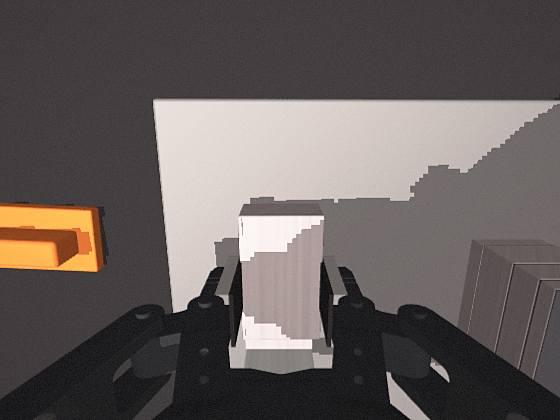

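Request:
servo_tool(series=[{"tx":0,"ty":0.003,"tz":0.001,"spin":0,"fingers":0.3},{"tx":0,"ty":0.007,"tz":0.001,"spin":0,"fingers":0.3},{"tx":0,"ty":0.011,"tz":0.001,"spin":0,"fingers":0.3},{"tx":0,"ty":0.014,"tz":0.001,"spin":0,"fingers":0.3},{"tx":0,"ty":0.016,"tz":0.001,"spin":0,"fingers":0.3}])

```text
time: 18.98
position: [0.4992, -0.311, 0.0353]
orientation: [[0.036, 0.999, -0.014], [0.999, -0.036, 0.007], [0.007, -0.015, -1.0]]
force: [-11.6, 0.8, 13.2]
gripper_width: 0.0341
```

```bash
python3 -c "
from h import *
plan([.5047,-.311,.035],88); print(bot.sense()['orientation'][:,2]);wsave('wp4')"
```

```text
from [ 0.4992 -0.311   0.0353] yaw 87.95 t 18.98 F [-11.6   0.8  13.2] w 0.0341 | tx ty tz [0.0002 0.0055 0.0002] spin -0.05
[-0.01446231  0.00734454 -0.99986844]
```

View pics/wp4.png

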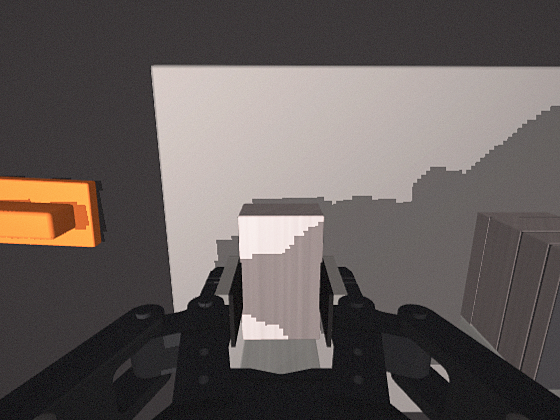

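Request:
servo_tool(series=[{"tx":0,"ty":0.002,"tz":0.0006,"spin":0,"fingers":0.3},{"tx":0,"ty":0.004,"tz":0.0006,"spin":0,"fingers":0.3},{"tx":0,"ty":0.005,"tz":0.0006,"spin":0,"fingers":0.3}])

```text
time: 19.4
position: [0.5037, -0.3115, 0.0353]
orientation: [[0.036, 0.999, -0.015], [0.999, -0.036, 0.006], [0.006, -0.016, -1.0]]
force: [-7.5, 0.1, 8.4]
gripper_width: 0.0339
```

Request:
servo_tool(series=[{"tx":0,"ty":0.002,"tz":0.0006,"spin":0,"fingers":0.3},{"tx":0,"ty":0.003,"tz":0.0006,"spin":0,"fingers":0.3},{"tx":0,"ty":0.003,"tz":0.0006,"spin":0,"fingers":0.3}])

```text
time: 19.77
position: [0.5059, -0.3118, 0.0353]
orientation: [[0.037, 0.999, -0.017], [0.999, -0.037, 0.005], [0.005, -0.017, -1.0]]
force: [-7.4, 1.4, 7.1]
gripper_width: 0.0339
```

Request:
servo_tool(series=[{"tx":0,"ty":0.0015,"tz":0.0006,"spin":0,"fingers":0.3},{"tx":0,"ty":0.003,"tz":0.0006,"spin":0,"fingers":0.3},{"tx":0,"ty":0.003,"tz":0.0006,"spin":0,"fingers":0.3}])

```text
time: 20.15
position: [0.5064, -0.3119, 0.0353]
orientation: [[0.038, 0.999, -0.021], [0.999, -0.037, 0.005], [0.004, -0.021, -1.0]]
force: [-16.4, 1.4, 13.1]
gripper_width: 0.0339
```

```bash
python3 -c "
from h import *
plan([.5047,-.311,.035],88); print(bot.sense()['orientation'][:,2]);wsave('wp5')"
```

```text
from [ 0.5064 -0.3119  0.0353] yaw 87.85 t 20.15 F [-16.4   1.4  13.1] w 0.0339 | tx ty tz [ 0.0008 -0.0017  0.0003] spin -0.15
[-0.02117966  0.00496926 -0.99976334]
```

View pics/wp5.png

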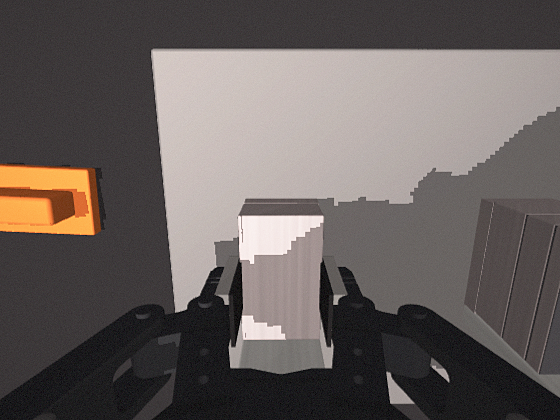

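Request:
servo_tool(series=[{"tx":0,"ty":0.001,"tz":0,"spin":0,"fingers":0.3},{"tx":0,"ty":0,"tz":0,"spin":0,"fingers":0.6},{"tx":0,"ty":0,"tz":0,"spin":0,"fingers":0.6},{"tx":0,"ty":0,"tz":0,"spin":0,"fingers":0.6}])

```text
time: 20.7
position: [0.5068, -0.312, 0.0354]
orientation: [[0.037, 0.999, -0.02], [0.999, -0.037, 0.005], [0.004, -0.021, -1.0]]
force: [0.4, 0.1, -0.3]
gripper_width: 0.0513
```

Request:
servo_tool(series=[{"tx":0,"ty":-0.01,"tz":-0.04,"spin":0,"fingers":0.8},{"tx":0,"ty":-0.02,"tz":-0.09,"spin":0,"fingers":1},{"tx":0,"ty":-0.03,"tz":-0.12,"spin":0,"fingers":1},{"tx":0,"ty":-0.04,"tz":-0.15,"spin":0,"fingers":1},{"tx":0,"ty":-0.04,"tz":-0.15,"spin":0,"fingers":1}])

```text
time: 21.32
position: [0.4705, -0.3119, 0.1887]
orientation: [[0.038, 0.999, -0.017], [0.999, -0.038, 0.002], [0.001, -0.017, -1.0]]
force: [0.6, -0.0, -0.8]
gripper_width: 0.0854
```

```bash
python3 -c "
from h import *
plan([.5047,-.311,.035],88); print(bot.sense()['orientation'][:,2]);wsave('wq1');zoom('wq1',200,340,140,300,5)"
```

```text
from [ 0.4705 -0.3119  0.1887] yaw 87.85 t 21.32 F [ 0.6 -0.  -0.8] w 0.0854 | tx ty tz [0.0021 0.0368 0.1531] spin -0.15
[-0.01689634  0.00163654 -0.99985591]
```

View pics/wq1_z200_140.png

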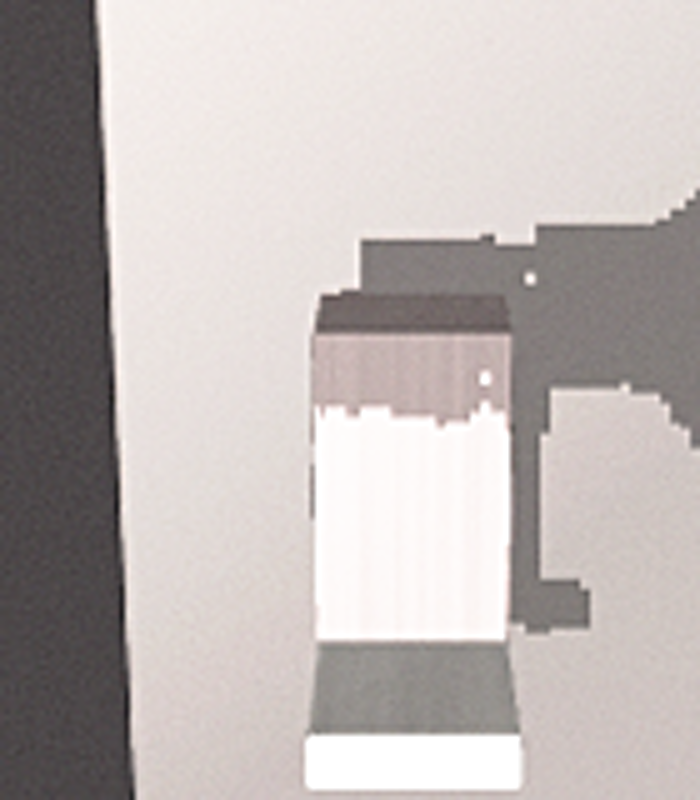

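```bash
python3 -c "
from h import *
c,p=wload('wq1')
L=lambda u,v,z:np.round(ray(c,200+u/5-.4,140+v/5-.4,z,p),4)
print('top near',L(313,333,.047),L(511,333,.047)); print('far',L(316,640,.047),L(507,640,.047))
print('stop front top',L(306,733,.083),L(521,733,.083)); print('stop at .047',L(318,642,.047),L(509,642,.047))
print('bottom near',L(320,294,.025),L(505,294,.025))
plan([.53,.215,.2],82.3)
"
```

```text
top near [ 0.4735 -0.3284  0.047 ] [ 0.4749 -0.2932  0.047 ]
far [ 0.5328 -0.331   0.047 ] [ 0.5342 -0.2952  0.047 ]
stop front top [ 0.5329 -0.3308  0.083 ] [ 0.5342 -0.2951  0.083 ]
stop at .047 [ 0.5333 -0.3306  0.047 ] [ 0.5346 -0.2949  0.047 ]
bottom near [ 0.4716 -0.3281  0.025 ] [ 0.4729 -0.2929  0.025 ]
from [ 0.4702 -0.3115  0.187 ] yaw 87.85 t 21.38 F [ 0.6 -0.  -0.2] w 0.0854 | tx ty tz [ 0.5284  0.0398 -0.0124] spin 5.55
```

Request:
servo_tool(series=[{"tx":0.055,"ty":0.004,"tz":-0.01,"spin":1,"fingers":1},{"tx":0.115,"ty":0.009,"tz":-0.01,"spin":2,"fingers":1},{"tx":0.175,"ty":0.013,"tz":-0.01,"spin":3,"fingers":1},{"tx":0.235,"ty":0.018,"tz":-0.01,"spin":4,"fingers":1},{"tx":0.295,"ty":0.022,"tz":-0.01,"spin":5.5,"fingers":1}])

```text
time: 22.0
position: [0.5033, -0.0155, 0.1962]
orientation: [[0.134, 0.991, -0.02], [0.991, -0.134, 0.004], [0.001, -0.02, -1.0]]
force: [1.0, 0.1, 0.6]
gripper_width: 0.0854
```

Request:
servo_tool(series=[{"tx":0.058,"ty":0.03,"tz":0,"spin":0,"fingers":1},{"tx":0.116,"ty":0.05,"tz":0,"spin":0,"fingers":1},{"tx":0.174,"ty":0.07,"tz":0,"spin":0,"fingers":1},{"tx":0.225,"ty":0.08,"tz":0,"spin":0,"fingers":1},{"tx":0.225,"ty":0.08,"tz":0,"spin":0,"fingers":1}])

```text
time: 22.62
position: [0.6129, 0.2004, 0.192]
orientation: [[0.13, 0.991, -0.023], [0.992, -0.129, 0.004], [0.001, -0.023, -1.0]]
force: [-0.2, -0.5, -0.7]
gripper_width: 0.0855
```

```bash
python3 -c "
from h import *
plan([.5475,.215,.1],82.3); print(bot.sense()['orientation'][:,2]);wsave('wb4');save('top3','top')"
```

```text
from [0.6129 0.2004 0.192 ] yaw 82.56 t 22.62 F [-0.2 -0.5 -0.7] w 0.0855 | tx ty tz [ 0.0059 -0.0646  0.0935] spin 0.26
[-0.02281462  0.00357202 -0.99973333]
```

View pics/wb4.png

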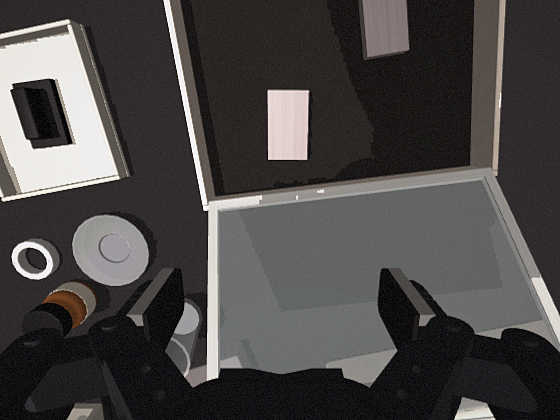

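View pics/top3.png

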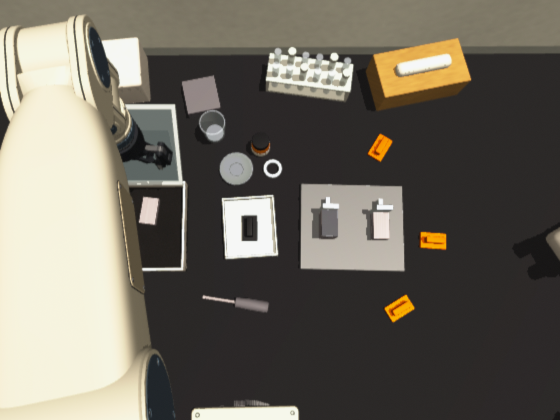

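Request:
servo_tool(series=[{"tx":0.006,"ty":-0.03,"tz":-0.02,"spin":0.3,"fingers":1},{"tx":0.006,"ty":-0.075,"tz":-0.02,"spin":0.3,"fingers":1},{"tx":0.006,"ty":-0.095,"tz":-0.02,"spin":0.3,"fingers":1},{"tx":0.006,"ty":-0.1,"tz":-0.02,"spin":0.3,"fingers":1},{"tx":0.006,"ty":-0.1,"tz":-0.02,"spin":0.3,"fingers":1}])

```text
time: 23.35
position: [0.5148, 0.2157, 0.2154]
orientation: [[0.139, 0.99, -0.022], [0.99, -0.139, 0.003], [-0.0, -0.022, -1.0]]
force: [0.4, -0.3, 0.5]
gripper_width: 0.0856
```

```bash
python3 -c "
from h import *
plan([.5475,.215,.1],82.3); print(bot.sense()['orientation'][:,2])"
```

```text
from [0.5148 0.2157 0.2154] yaw 82.04 t 23.35 F [ 0.4 -0.3  0.5] w 0.0856 | tx ty tz [0.0038 0.035  0.1146] spin -0.26
[-0.02190837  0.00299111 -0.99975551]
```

Request:
servo_tool(series=[{"tx":0,"ty":0,"tz":-0.06,"spin":0,"fingers":1}])

```text
time: 23.48
position: [0.5149, 0.2144, 0.2714]
orientation: [[0.14, 0.99, -0.031], [0.99, -0.14, 0.001], [-0.004, -0.031, -1.0]]
force: [2.4, -0.3, 1.0]
gripper_width: 0.0852
```

Request:
servo_tool(series=[{"tx":0,"ty":0,"tz":0,"spin":0,"fingers":1},{"tx":0,"ty":0,"tz":0,"spin":0,"fingers":1}])

```text
time: 23.72
position: [0.5157, 0.2138, 0.2706]
orientation: [[0.14, 0.99, -0.032], [0.99, -0.141, 0.0], [-0.004, -0.032, -0.999]]
force: [0.5, 0.6, -0.5]
gripper_width: 0.0855
```

```bash
python3 -c "
from h import *
plan([.5475,.215,.1],82.3); print(bot.sense()['orientation'][:,2])"
```

```text
from [0.5157 0.2138 0.2706] yaw 81.92 t 23.73 F [ 0.5  0.6 -0.5] w 0.0855 | tx ty tz [0.0063 0.0367 0.1695] spin -0.38
[-3.21129910e-02  2.63632225e-04 -9.99484210e-01]
```

Request:
servo_tool(series=[{"tx":0,"ty":0,"tz":0.06,"spin":0,"fingers":1}])

```text
time: 23.85
position: [0.5162, 0.214, 0.2121]
orientation: [[0.141, 0.99, -0.026], [0.99, -0.141, 0.002], [-0.002, -0.026, -1.0]]
force: [0.9, 0.2, -0.8]
gripper_width: 0.0856
```

Request:
servo_tool(series=[{"tx":0,"ty":0,"tz":0,"spin":0,"fingers":1},{"tx":0,"ty":0,"tz":0,"spin":0,"fingers":1}])

```text
time: 24.1
position: [0.5174, 0.2142, 0.2136]
orientation: [[0.141, 0.99, -0.024], [0.99, -0.141, 0.002], [-0.001, -0.024, -1.0]]
force: [-0.0, -0.2, 1.4]
gripper_width: 0.0854
```

Request:
servo_tool(series=[{"tx":0,"ty":0,"tz":-0.06,"spin":0,"fingers":1},{"tx":0,"ty":0,"tz":-0.06,"spin":0,"fingers":1},{"tx":0,"ty":0,"tz":-0.06,"spin":0,"fingers":1}])

```text
time: 24.48
position: [0.5198, 0.2142, 0.2758]
orientation: [[0.141, 0.99, -0.02], [0.99, -0.141, 0.003], [0.0, -0.02, -1.0]]
force: [-0.7, -0.2, 0.2]
gripper_width: 0.0854
```

Request:
servo_tool(series=[{"tx":0,"ty":0,"tz":0.06,"spin":0,"fingers":1}])

```text
time: 24.6
position: [0.5211, 0.215, 0.2188]
orientation: [[0.141, 0.99, -0.012], [0.99, -0.141, 0.005], [0.004, -0.012, -1.0]]
force: [1.3, 0.6, -1.4]
gripper_width: 0.085
```

Request:
servo_tool(series=[{"tx":0,"ty":0,"tz":-0.06,"spin":0,"fingers":1},{"tx":0,"ty":0,"tz":-0.06,"spin":0,"fingers":1},{"tx":0,"ty":0,"tz":-0.06,"spin":0,"fingers":1}])

```text
time: 24.98
position: [0.5228, 0.2149, 0.2801]
orientation: [[0.141, 0.99, -0.009], [0.99, -0.141, 0.006], [0.005, -0.009, -1.0]]
force: [-1.3, 0.6, 0.1]
gripper_width: 0.0856
```

Request:
servo_tool(series=[{"tx":0,"ty":0,"tz":0.06,"spin":0,"fingers":1}])

```text
time: 25.1
position: [0.5254, 0.216, 0.2234]
orientation: [[0.141, 0.99, 0.001], [0.99, -0.141, 0.008], [0.008, 0.0, -1.0]]
force: [1.4, -0.6, -1.1]
gripper_width: 0.0854
```

Request:
servo_tool(series=[{"tx":0,"ty":0,"tz":0,"spin":0,"fingers":1},{"tx":0,"ty":0,"tz":0,"spin":0,"fingers":1}])

```text
time: 25.35
position: [0.527, 0.2164, 0.2259]
orientation: [[0.141, 0.99, 0.005], [0.99, -0.141, 0.009], [0.01, 0.003, -1.0]]
force: [0.5, 0.2, -0.1]
gripper_width: 0.0854
```

```bash
python3 -c "
from h import *
plan([.5475,.215,.1],82.3)"
```

```text
from [0.527  0.2164 0.2259] yaw 81.88 t 25.35 F [ 0.5  0.2 -0.1] w 0.0854 | tx ty tz [0.0002 0.0201 0.126 ] spin -0.42
```

Request:
servo_tool(series=[{"tx":0,"ty":0.02,"tz":0.05,"spin":-0.4,"fingers":1},{"tx":0,"ty":0.02,"tz":0.1,"spin":-0.4,"fingers":1},{"tx":0,"ty":0.02,"tz":0.126,"spin":-0.4,"fingers":1},{"tx":0,"ty":0.02,"tz":0.126,"spin":-0.4,"fingers":1},{"tx":0,"ty":0.02,"tz":0.126,"spin":-0.4,"fingers":1}])

```text
time: 25.98
position: [0.5492, 0.2152, 0.1027]
orientation: [[0.134, 0.991, 0.009], [0.991, -0.134, 0.01], [0.011, 0.007, -1.0]]
force: [-0.2, -0.5, 0.3]
gripper_width: 0.0852
```

```bash
python3 -c "
from h import *
plan([.5475,.215,.023],82.3);c,p=wsave('wb5');blocks(c,p,[('B2',(285,240),.033)])"
```

```text
from [0.5492 0.2152 0.1027] yaw 82.28 t 25.98 F [-0.2 -0.5  0.3] w 0.0852 | tx ty tz [-0.0013 -0.0022  0.0796] spin -0.02
B2 centre [0.5473 0.215 ] size [35.7 59.7] yaw -7.8
```

View pics/wb5.png

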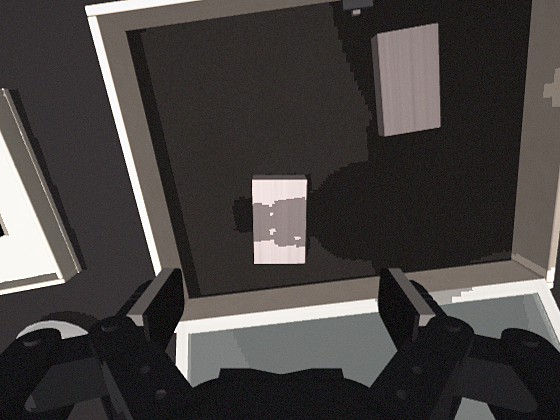

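Request:
servo_tool(series=[{"tx":-0.001,"ty":-0.002,"tz":0.03,"spin":0,"fingers":1},{"tx":-0.001,"ty":-0.002,"tz":0.06,"spin":0,"fingers":1},{"tx":-0.001,"ty":-0.002,"tz":0.075,"spin":0,"fingers":1},{"tx":-0.001,"ty":-0.002,"tz":0.081,"spin":0,"fingers":1},{"tx":-0.001,"ty":-0.002,"tz":0.081,"spin":0,"fingers":1}])

```text
time: 26.65
position: [0.5481, 0.2154, 0.0222]
orientation: [[0.134, 0.991, 0.01], [0.991, -0.134, 0.01], [0.012, 0.008, -1.0]]
force: [0.0, -0.5, 0.8]
gripper_width: 0.085
```

Request:
servo_tool(series=[{"tx":0,"ty":0,"tz":0,"spin":0,"fingers":0.3},{"tx":0,"ty":0,"tz":0,"spin":0,"fingers":0.3},{"tx":0,"ty":0,"tz":0,"spin":0,"fingers":0.3},{"tx":0,"ty":0,"tz":0,"spin":0,"fingers":0.3},{"tx":0,"ty":0,"tz":0,"spin":0,"fingers":0.3}])

```text
time: 27.28
position: [0.5485, 0.2153, 0.0231]
orientation: [[0.134, 0.991, 0.011], [0.991, -0.134, 0.01], [0.012, 0.009, -1.0]]
force: [-0.5, -0.8, 5.2]
gripper_width: 0.0342
```

Lift and transit.

Request:
servo_tool(series=[{"tx":0,"ty":0,"tz":-0.03,"spin":0,"fingers":0.3},{"tx":0,"ty":0,"tz":-0.08,"spin":0,"fingers":0.3},{"tx":0,"ty":0,"tz":-0.13,"spin":0,"fingers":0.3},{"tx":0,"ty":0,"tz":-0.165,"spin":0,"fingers":0.3},{"tx":0,"ty":0,"tz":-0.165,"spin":0,"fingers":0.3}])

```text
time: 27.9
position: [0.5477, 0.2139, 0.1907]
orientation: [[0.134, 0.991, 0.015], [0.991, -0.134, 0.011], [0.013, 0.014, -1.0]]
force: [1.8, -0.0, -4.1]
gripper_width: 0.0339
```

```bash
python3 -c "
from h import *
plan([.4853,-.311,.19],88); print(bot.sense()['orientation'][:,2])"
```

```text
from [0.5477 0.2139 0.1907] yaw 82.28 t 27.90 F [ 1.8 -0.  -4.1] w 0.0339 | tx ty tz [-0.5284  0.0088 -0.0062] spin -5.72
[ 0.01519796  0.01132896 -0.99982032]
```

Request:
servo_tool(series=[{"tx":-0.055,"ty":0.001,"tz":0,"spin":-1,"fingers":0.3},{"tx":-0.113,"ty":0.002,"tz":0,"spin":-2,"fingers":0.3},{"tx":-0.171,"ty":0.003,"tz":0,"spin":-3,"fingers":0.3},{"tx":-0.229,"ty":0.004,"tz":0,"spin":-4,"fingers":0.3},{"tx":-0.287,"ty":0.005,"tz":0,"spin":-5.7,"fingers":0.3}])

```text
time: 28.52
position: [0.5129, -0.0727, 0.1852]
orientation: [[0.034, 0.999, 0.013], [0.999, -0.034, 0.012], [0.013, 0.013, -1.0]]
force: [0.8, 0.1, -2.4]
gripper_width: 0.0339
```

```bash
python3 -c "
from h import *
plan([.4853,-.311,.19],88); print(bot.sense()['orientation'][:,2])"
```

```text
from [ 0.5129 -0.0727  0.1852] yaw 88.04 t 28.52 F [ 0.8  0.1 -2.4] w 0.0339 | tx ty tz [-0.239  -0.0194 -0.008 ] spin 0.04
[ 0.01297481  0.01207971 -0.99984286]
```

Request:
servo_tool(series=[{"tx":-0.055,"ty":-0.005,"tz":0,"spin":0,"fingers":0.3},{"tx":-0.113,"ty":-0.01,"tz":0,"spin":0,"fingers":0.3},{"tx":-0.171,"ty":-0.015,"tz":0,"spin":0,"fingers":0.3},{"tx":-0.225,"ty":-0.019,"tz":0,"spin":0,"fingers":0.3},{"tx":-0.239,"ty":-0.02,"tz":0,"spin":0,"fingers":0.3}])

```text
time: 29.15
position: [0.4835, -0.3134, 0.1797]
orientation: [[0.038, 0.999, 0.011], [0.999, -0.038, 0.014], [0.014, 0.01, -1.0]]
force: [0.1, 0.3, -3.3]
gripper_width: 0.034
```

Request:
servo_tool(series=[{"tx":0,"ty":0,"tz":-0.055,"spin":0,"fingers":0.3}])

```text
time: 29.28
position: [0.4809, -0.3137, 0.2298]
orientation: [[0.039, 0.999, 0.003], [0.999, -0.04, 0.021], [0.021, 0.002, -1.0]]
force: [0.3, 1.2, -2.2]
gripper_width: 0.0341
```

Request:
servo_tool(series=[{"tx":0,"ty":0,"tz":0,"spin":0,"fingers":0.3},{"tx":0,"ty":0,"tz":0,"spin":0,"fingers":0.3}])

```text
time: 29.52
position: [0.4806, -0.3128, 0.2282]
orientation: [[0.039, 0.999, 0.001], [0.999, -0.039, 0.023], [0.023, -0.0, -1.0]]
force: [0.1, 0.4, -3.8]
gripper_width: 0.0339
```

```bash
python3 -c "
from h import *
plan([.4853,-.311,.19],88); print(bot.sense()['orientation'][:,2])
c,p=wsave('wp6');X=cloud(c,p); print(np.round(np.median(X[250:260,278:284].reshape(-1,3),0),4)); zoom('wp6',210,350,75,345,3)"
```

```text
from [ 0.4806 -0.3128  0.2282] yaw 87.76 t 29.52 F [ 0.1  0.4 -3.8] w 0.0339 | tx ty tz [0.0011 0.0046 0.0382] spin -0.24
[ 8.59096480e-04  2.27511286e-02 -9.99740790e-01]
[ 0.4665 -0.3126  0.2378]
```

View pics/wp6.png

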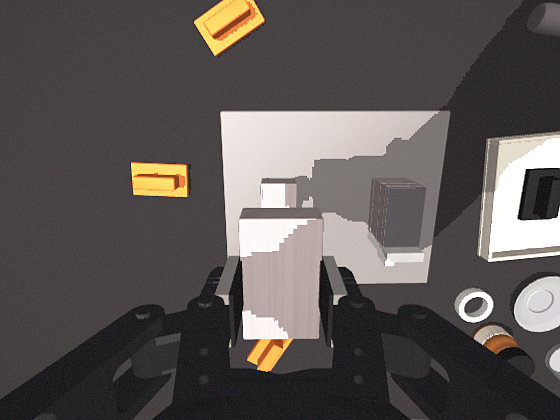

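Request:
servo_tool(series=[{"tx":0.001,"ty":0.004,"tz":0.058,"spin":-0.2,"fingers":0.3}])

```text
time: 29.7
position: [0.4863, -0.3114, 0.1718]
orientation: [[0.035, 0.999, 0.006], [0.999, -0.035, 0.018], [0.019, 0.005, -1.0]]
force: [1.0, -0.4, -4.0]
gripper_width: 0.0339
```

Request:
servo_tool(series=[{"tx":0,"ty":0,"tz":-0.05,"spin":0,"fingers":0.3},{"tx":0,"ty":0,"tz":-0.05,"spin":0,"fingers":0.3},{"tx":0,"ty":0,"tz":-0.05,"spin":0,"fingers":0.3}])

```text
time: 30.08
position: [0.4863, -0.312, 0.2214]
orientation: [[0.034, 0.999, 0.006], [0.999, -0.034, 0.018], [0.018, 0.005, -1.0]]
force: [0.2, 0.6, -2.9]
gripper_width: 0.034
```

Request:
servo_tool(series=[{"tx":0.001,"ty":0.004,"tz":0.058,"spin":-0.2,"fingers":0.3}])

```text
time: 30.2
position: [0.4927, -0.3118, 0.1659]
orientation: [[0.031, 0.999, 0.012], [0.999, -0.031, 0.013], [0.013, 0.012, -1.0]]
force: [0.9, -1.6, -3.7]
gripper_width: 0.0341
```

```bash
python3 -c "
from h import *
plan([.4850,-.3105,.065],88); print(bot.sense()['orientation'][:,2])"
```

```text
from [ 0.4927 -0.3118  0.1659] yaw 88.24 t 30.20 F [ 0.9 -1.6 -3.7] w 0.0341 | tx ty tz [-0.0003 -0.009   0.1008] spin 0.24
[ 0.01243217  0.01262371 -0.99984303]
```

Request:
servo_tool(series=[{"tx":0,"ty":-0.008,"tz":0.03,"spin":0.2,"fingers":0.3},{"tx":0,"ty":-0.009,"tz":0.06,"spin":0.2,"fingers":0.3},{"tx":0,"ty":-0.009,"tz":0.09,"spin":0.2,"fingers":0.3},{"tx":0,"ty":-0.009,"tz":0.1,"spin":0.2,"fingers":0.3},{"tx":0,"ty":-0.009,"tz":0.1,"spin":0.2,"fingers":0.3}])

```text
time: 30.82
position: [0.4849, -0.3101, 0.0654]
orientation: [[0.034, 0.999, 0.012], [0.999, -0.034, 0.013], [0.014, 0.011, -1.0]]
force: [-0.7, -0.0, -2.8]
gripper_width: 0.034
```

```bash
python3 -c "
from h import *
plan([.4850,-.3105,.057],88); print(bot.sense()['orientation'][:,2]); wsave('wp7')"
```

```text
from [ 0.4849 -0.3101  0.0654] yaw 88.05 t 30.82 F [-0.7 -0.  -2.8] w 0.0340 | tx ty tz [-0.0005  0.      0.0084] spin 0.05
[ 0.01160288  0.01336059 -0.99984342]
```

View pics/wp7.png

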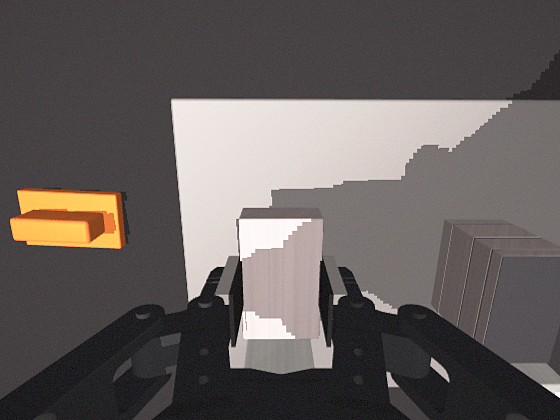

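Request:
servo_tool(series=[{"tx":0,"ty":0,"tz":0.004,"spin":0,"fingers":0.3},{"tx":0,"ty":0,"tz":0.008,"spin":0,"fingers":0.3},{"tx":0,"ty":0,"tz":0.01,"spin":0,"fingers":0.3},{"tx":0,"ty":0,"tz":0.01,"spin":0,"fingers":0.3}])

```text
time: 31.38
position: [0.4854, -0.3103, 0.0562]
orientation: [[0.034, 0.999, 0.013], [0.999, -0.034, 0.012], [0.013, 0.012, -1.0]]
force: [0.2, -0.3, -2.5]
gripper_width: 0.0343
```

Request:
servo_tool(series=[{"tx":0,"ty":0,"tz":0.001,"spin":0,"fingers":0.3},{"tx":0,"ty":0,"tz":0.0015,"spin":0,"fingers":0.3}])

```text
time: 31.62
position: [0.4855, -0.3103, 0.0551]
orientation: [[0.034, 0.999, 0.013], [0.999, -0.034, 0.012], [0.013, 0.012, -1.0]]
force: [-0.8, 1.2, 4.7]
gripper_width: 0.0342
```

Contact at z≈0.055 as predicted. Press a little more, then slide.

Request:
servo_tool(series=[{"tx":0,"ty":0,"tz":0.0012,"spin":0,"fingers":0.3},{"tx":0,"ty":0,"tz":0.0012,"spin":0,"fingers":0.3}])

```text
time: 31.88
position: [0.4855, -0.3103, 0.0551]
orientation: [[0.034, 0.999, 0.014], [0.999, -0.034, 0.011], [0.012, 0.013, -1.0]]
force: [-3.8, 2.0, 9.8]
gripper_width: 0.0338
```

Request:
servo_tool(series=[{"tx":0,"ty":0,"tz":0.001,"spin":0,"fingers":0.3},{"tx":0,"ty":0,"tz":0.001,"spin":0,"fingers":0.3}])

```text
time: 32.12
position: [0.4855, -0.3103, 0.0551]
orientation: [[0.034, 0.999, 0.014], [0.999, -0.034, 0.011], [0.011, 0.014, -1.0]]
force: [-3.3, 1.9, 7.2]
gripper_width: 0.0339
```

```bash
python3 -c "
from h import *
plan([.5046,-.3116,.055],88); print(bot.sense()['orientation'][:,2]); wsave('wp8')"
```

```text
from [ 0.4855 -0.3103  0.0551] yaw 88.05 t 32.12 F [-3.3  1.9  7.2] w 0.0339 | tx ty tz [-0.0006  0.0191  0.0003] spin 0.05
[ 0.01426191  0.01069913 -0.99984105]
```

View pics/wp8.png

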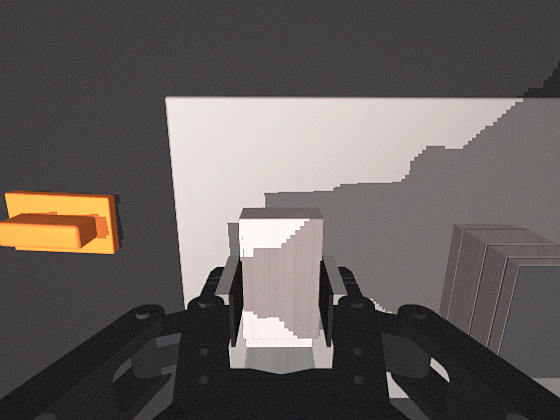

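Request:
servo_tool(series=[{"tx":0,"ty":0.003,"tz":0.0012,"spin":0,"fingers":0.3},{"tx":0,"ty":0.007,"tz":0.0013,"spin":0,"fingers":0.3},{"tx":0,"ty":0.011,"tz":0.0013,"spin":0,"fingers":0.3},{"tx":0,"ty":0.014,"tz":0.0014,"spin":0,"fingers":0.3},{"tx":0,"ty":0.016,"tz":0.0014,"spin":0,"fingers":0.3}])

```text
time: 32.8
position: [0.5005, -0.3113, 0.0551]
orientation: [[0.035, 0.999, 0.013], [0.999, -0.035, 0.009], [0.01, 0.012, -1.0]]
force: [-8.9, -0.2, 13.3]
gripper_width: 0.0345
```

Request:
servo_tool(series=[{"tx":-0.0003,"ty":0.002,"tz":0.0008,"spin":0,"fingers":0.3},{"tx":-0.0003,"ty":0.004,"tz":0.0008,"spin":0,"fingers":0.3},{"tx":-0.0003,"ty":0.004,"tz":0.0008,"spin":0,"fingers":0.3}])

```text
time: 33.17
position: [0.504, -0.3119, 0.0551]
orientation: [[0.035, 0.999, 0.012], [0.999, -0.035, 0.008], [0.009, 0.012, -1.0]]
force: [-4.6, 0.6, 7.1]
gripper_width: 0.0341
```

Request:
servo_tool(series=[{"tx":0.0003,"ty":0.0015,"tz":0.0007,"spin":0,"fingers":0.3},{"tx":0.0003,"ty":0.003,"tz":0.0007,"spin":0,"fingers":0.3},{"tx":0.0003,"ty":0.003,"tz":0.0007,"spin":0,"fingers":0.3}])

```text
time: 33.55
position: [0.5051, -0.3118, 0.0551]
orientation: [[0.036, 0.999, 0.009], [0.999, -0.036, 0.007], [0.008, 0.008, -1.0]]
force: [-12.8, 1.4, 9.8]
gripper_width: 0.0341
```

Request:
servo_tool(series=[{"tx":0.0003,"ty":0.0015,"tz":0.0006,"spin":0,"fingers":0.3},{"tx":0.0003,"ty":0.0025,"tz":0.0006,"spin":0,"fingers":0.3},{"tx":0.0003,"ty":0.0025,"tz":0.0006,"spin":0,"fingers":0.3}])

```text
time: 33.92
position: [0.5051, -0.3118, 0.0551]
orientation: [[0.037, 0.999, 0.004], [0.999, -0.037, 0.007], [0.007, 0.004, -1.0]]
force: [-14.3, -0.7, 11.3]
gripper_width: 0.0344
```

```bash
python3 -c "
from h import *
plan([.5046,-.3116,.055],88); print(bot.sense()['orientation'][:,2]); wsave('wp9')"
```

```text
from [ 0.5051 -0.3118  0.0551] yaw 87.88 t 33.92 F [-14.3  -0.7  11.3] w 0.0344 | tx ty tz [ 0.0002 -0.0005  0.0001] spin -0.12
[ 0.0041075   0.00664244 -0.9999695 ]
```

View pics/wp9.png

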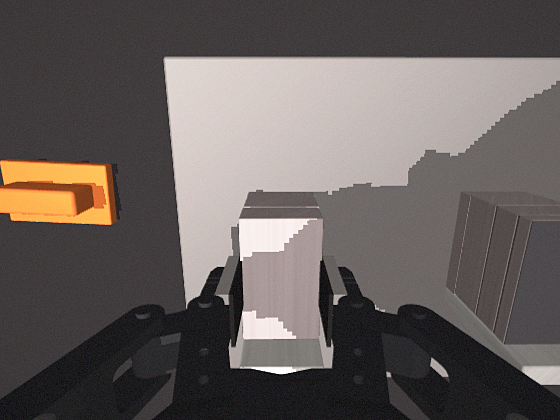

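Request:
servo_tool(series=[{"tx":0,"ty":0.001,"tz":0,"spin":0,"fingers":0.3},{"tx":0,"ty":0,"tz":0,"spin":0,"fingers":0.6},{"tx":0,"ty":0,"tz":0,"spin":0,"fingers":0.6},{"tx":0,"ty":0,"tz":0,"spin":0,"fingers":0.6}])

```text
time: 34.48
position: [0.5054, -0.3118, 0.0552]
orientation: [[0.037, 0.999, 0.005], [0.999, -0.037, 0.006], [0.007, 0.004, -1.0]]
force: [-0.4, -0.2, -0.2]
gripper_width: 0.051
```

Request:
servo_tool(series=[{"tx":0,"ty":-0.01,"tz":-0.04,"spin":0,"fingers":0.8},{"tx":0,"ty":-0.02,"tz":-0.09,"spin":0,"fingers":1},{"tx":0,"ty":-0.03,"tz":-0.12,"spin":0,"fingers":1},{"tx":0,"ty":-0.04,"tz":-0.14,"spin":0,"fingers":1},{"tx":0,"ty":-0.04,"tz":-0.14,"spin":0,"fingers":1}])

```text
time: 35.1
position: [0.4651, -0.3118, 0.1965]
orientation: [[0.037, 0.999, 0.007], [0.999, -0.037, 0.004], [0.004, 0.007, -1.0]]
force: [0.2, -0.3, -1.1]
gripper_width: 0.0856
```

```bash
python3 -c "
from h import *
plan([.46,.306,.2],92); print(bot.sense()['orientation'][:,2]);wsave('wq2');zoom('wq2',200,340,140,300,5)"
```

```text
from [ 0.4651 -0.3118  0.1965] yaw 87.87 t 35.10 F [ 0.2 -0.3 -1.1] w 0.0856 | tx ty tz [ 0.6172 -0.028  -0.0009] spin -4.13
[ 0.00722464  0.00419824 -0.99996509]
```

View pics/wq2_z200_140.png

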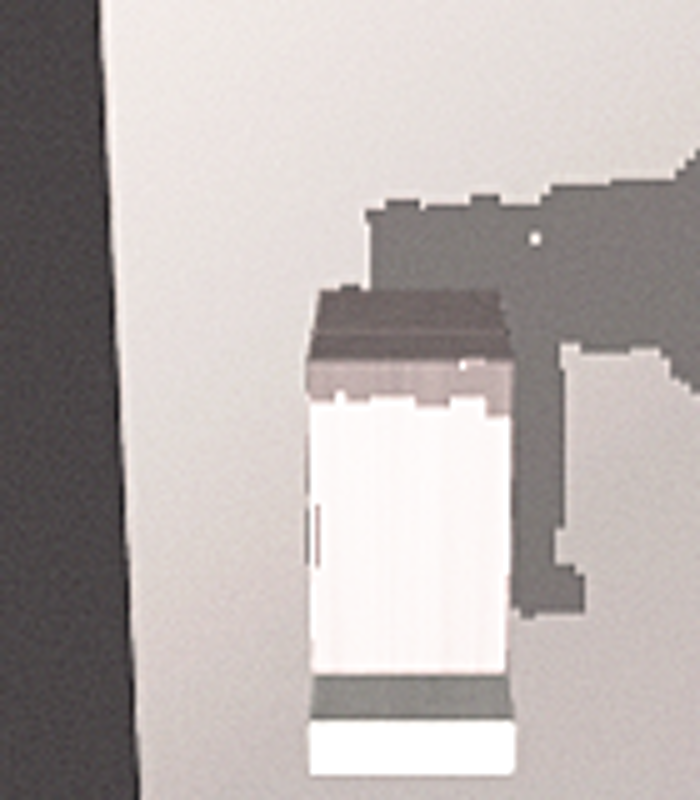

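Request:
servo_tool(series=[{"tx":0.055,"ty":0,"tz":-0.01,"spin":-1,"fingers":1},{"tx":0.115,"ty":0,"tz":-0.01,"spin":-2,"fingers":1},{"tx":0.175,"ty":0,"tz":-0.01,"spin":-3,"fingers":1},{"tx":0.235,"ty":0,"tz":-0.01,"spin":-4,"fingers":1},{"tx":0.295,"ty":-0.002,"tz":-0.01,"spin":-4,"fingers":1}])

```text
time: 35.78
position: [0.4738, -0.0146, 0.2056]
orientation: [[-0.033, 0.999, 0.004], [0.999, 0.033, 0.006], [0.006, 0.005, -1.0]]
force: [-0.3, 0.7, -0.8]
gripper_width: 0.0855
```

```bash
python3 -c "
from h import *
plan([.465,.306,.2],91.9); print(bot.sense()['orientation'][:,2])"
```

```text
from [ 0.4738 -0.0146  0.2056] yaw 91.88 t 35.77 F [-0.3  0.7 -0.8] w 0.0855 | tx ty tz [0.3206 0.0017 0.0075] spin -0.02
[ 0.00440276  0.00611378 -0.99997162]
```

Request:
servo_tool(series=[{"tx":0.06,"ty":0,"tz":0,"spin":0,"fingers":1},{"tx":0.12,"ty":0,"tz":0,"spin":0,"fingers":1},{"tx":0.18,"ty":0,"tz":0,"spin":0,"fingers":1},{"tx":0.24,"ty":0,"tz":0,"spin":0,"fingers":1},{"tx":0.3,"ty":0,"tz":0.01,"spin":0,"fingers":1}])

```text
time: 36.4
position: [0.4638, 0.2878, 0.1964]
orientation: [[-0.033, 0.999, 0.004], [0.999, 0.033, 0.006], [0.006, 0.004, -1.0]]
force: [1.3, -0.5, -0.2]
gripper_width: 0.0854
```

Request:
servo_tool(series=[{"tx":0.013,"ty":0,"tz":0.04,"spin":0,"fingers":1},{"tx":0.013,"ty":0,"tz":0.08,"spin":0,"fingers":1},{"tx":0.013,"ty":0,"tz":0.1,"spin":0,"fingers":1},{"tx":0.013,"ty":0,"tz":0.1,"spin":0,"fingers":1}])

```text
time: 36.9
position: [0.4624, 0.3012, 0.0937]
orientation: [[-0.034, 0.999, -0.0], [0.999, 0.034, 0.004], [0.004, -0.0, -1.0]]
force: [0.0, -0.6, -1.0]
gripper_width: 0.0857
```

```bash
python3 -c "
from h import *
plan([.4701,.3061,.021],91.9);c,p=wsave('wb6');blocks(c,p,[('B1',(285,245),.029)]); print(p[1][:,2]);X=cloud(c,p);print(np.median(X[225:245,272:290,2]),np.median(X[200:240,200:230,2]))"
```

```text
from [0.4624 0.3012 0.0937] yaw 91.93 t 36.90 F [ 0.  -0.6 -1. ] w 0.0857 | tx ty tz [0.0043 0.0079 0.0728] spin 0.03
B1 centre [0.4694 0.3061] size [59.8 35.8] yaw 1.7
[-3.24698822e-04  4.11147579e-03 -9.99991495e-01]
0.02853355373412468 0.014585162620960587
```

View pics/wb6.png

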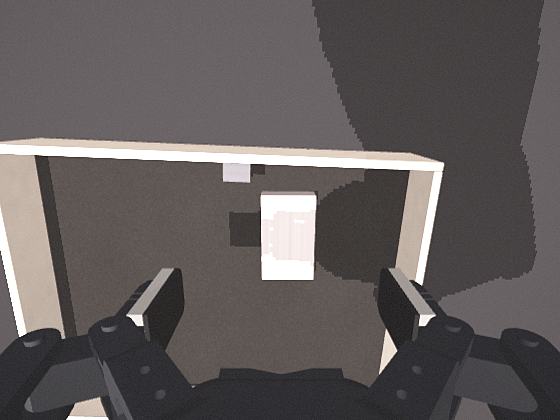

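Request:
servo_tool(series=[{"tx":0.0045,"ty":0.008,"tz":0.03,"spin":0.2,"fingers":1},{"tx":0.0045,"ty":0.008,"tz":0.055,"spin":0.2,"fingers":1},{"tx":0.0045,"ty":0.008,"tz":0.068,"spin":0.2,"fingers":1},{"tx":0.0045,"ty":0.008,"tz":0.073,"spin":0.2,"fingers":1},{"tx":0.0045,"ty":0.008,"tz":0.073,"spin":0.2,"fingers":1}])

```text
time: 37.58
position: [0.4715, 0.3067, 0.0229]
orientation: [[-0.03, 1.0, 0.003], [1.0, 0.03, 0.005], [0.005, 0.003, -1.0]]
force: [-0.1, -0.2, 1.0]
gripper_width: 0.0859
```

Request:
servo_tool(series=[{"tx":0,"ty":0,"tz":0.001,"spin":0,"fingers":0.3},{"tx":0,"ty":0,"tz":0.001,"spin":0,"fingers":0.3},{"tx":0,"ty":0,"tz":0.001,"spin":0,"fingers":0.3},{"tx":0,"ty":0,"tz":0.001,"spin":0,"fingers":0.3},{"tx":0,"ty":0,"tz":0.001,"spin":0,"fingers":0.3}])

```text
time: 38.2
position: [0.4718, 0.3067, 0.0227]
orientation: [[-0.03, 1.0, 0.004], [1.0, 0.03, 0.006], [0.005, 0.004, -1.0]]
force: [-0.7, -1.5, 6.7]
gripper_width: 0.0336
```

Request:
servo_tool(series=[{"tx":0,"ty":0,"tz":-0.03,"spin":0,"fingers":0.3},{"tx":0,"ty":0,"tz":-0.08,"spin":0,"fingers":0.3},{"tx":0,"ty":0,"tz":-0.13,"spin":0,"fingers":0.3},{"tx":0,"ty":0,"tz":-0.175,"spin":0,"fingers":0.3},{"tx":0,"ty":0,"tz":-0.175,"spin":0,"fingers":0.3}])

```text
time: 38.83
position: [0.4723, 0.3063, 0.2011]
orientation: [[-0.03, 1.0, 0.009], [1.0, 0.03, 0.008], [0.008, 0.009, -1.0]]
force: [-1.1, 0.1, -2.9]
gripper_width: 0.0336
```

```bash
python3 -c "
from h import *
plan([.485,-.3105,.19],88); print(bot.sense()['orientation'][:,2])"
```

```text
from [0.4723 0.3063 0.2011] yaw 91.72 t 38.83 F [-1.1  0.1 -2.9] w 0.0336 | tx ty tz [-0.617  -0.006   0.0062] spin 3.72
[ 0.0091642   0.00807243 -0.99992542]
```

Request:
servo_tool(series=[{"tx":-0.055,"ty":0.004,"tz":0,"spin":1,"fingers":0.3},{"tx":-0.115,"ty":0.008,"tz":0,"spin":2,"fingers":0.3},{"tx":-0.175,"ty":0.012,"tz":0,"spin":3,"fingers":0.3},{"tx":-0.235,"ty":0.014,"tz":0,"spin":3.7,"fingers":0.3},{"tx":-0.295,"ty":0.014,"tz":0,"spin":3.7,"fingers":0.3}])

```text
time: 39.45
position: [0.4944, 0.0101, 0.1975]
orientation: [[0.035, 0.999, 0.007], [0.999, -0.035, 0.008], [0.009, 0.007, -1.0]]
force: [2.6, -0.4, -1.6]
gripper_width: 0.0335
```

```bash
python3 -c "
from h import *
plan([.485,-.3105,.19],88); print(bot.sense()['orientation'][:,2]);wsave('wp10')"
```

```text
from [0.4944 0.0101 0.1975] yaw 88.02 t 39.45 F [ 2.6 -0.4 -1.6] w 0.0335 | tx ty tz [-0.3208  0.0016  0.0047] spin 0.02
[ 0.0072139   0.00838239 -0.99993885]
```

View pics/wp10.png

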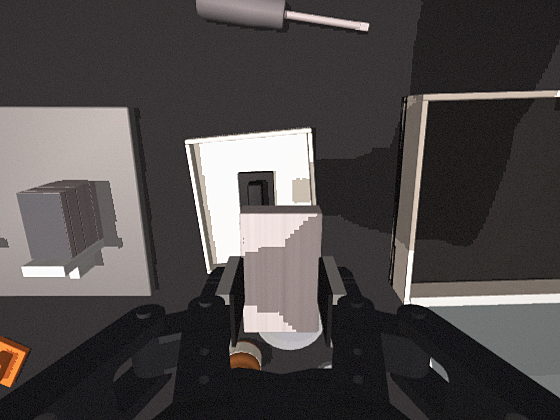

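Request:
servo_tool(series=[{"tx":-0.06,"ty":0,"tz":0,"spin":0,"fingers":0.3},{"tx":-0.12,"ty":0,"tz":0,"spin":0,"fingers":0.3},{"tx":-0.18,"ty":0,"tz":0,"spin":0,"fingers":0.3},{"tx":-0.24,"ty":0.001,"tz":0,"spin":0,"fingers":0.3},{"tx":-0.3,"ty":0.001,"tz":0,"spin":0,"fingers":0.3}])

```text
time: 40.12
position: [0.4835, -0.2974, 0.1942]
orientation: [[0.039, 0.999, 0.006], [0.999, -0.039, 0.006], [0.007, 0.005, -1.0]]
force: [1.5, -0.6, -2.4]
gripper_width: 0.0336
```

Request:
servo_tool(series=[{"tx":-0.02,"ty":0,"tz":0,"spin":0,"fingers":0.3},{"tx":-0.02,"ty":0,"tz":0,"spin":0,"fingers":0.3},{"tx":-0.02,"ty":0,"tz":0,"spin":0,"fingers":0.3}])

```text
time: 40.5
position: [0.4826, -0.3161, 0.1934]
orientation: [[0.038, 0.999, 0.005], [0.999, -0.038, 0.008], [0.008, 0.004, -1.0]]
force: [-0.0, 0.6, -3.2]
gripper_width: 0.0334
```

```bash
python3 -c "
from h import *
plan([.4856,-.3105,.085],88); print(bot.sense()['orientation'][:,2])"
```

```text
from [ 0.4826 -0.3161  0.1934] yaw 87.82 t 40.50 F [-0.   0.6 -3.2] w 0.0334 | tx ty tz [0.0048 0.0023 0.1085] spin -0.18
[ 0.00456717  0.00770528 -0.99995988]
```

Request:
servo_tool(series=[{"tx":0.0048,"ty":0.003,"tz":0.04,"spin":-0.2,"fingers":0.3},{"tx":0.0048,"ty":0.003,"tz":0.08,"spin":-0.2,"fingers":0.3},{"tx":0.0048,"ty":0.003,"tz":0.1,"spin":-0.2,"fingers":0.3},{"tx":0.0048,"ty":0.003,"tz":0.108,"spin":-0.2,"fingers":0.3},{"tx":0.0048,"ty":0.003,"tz":0.108,"spin":-0.2,"fingers":0.3}])

```text
time: 41.12
position: [0.4866, -0.3097, 0.0858]
orientation: [[0.033, 0.999, 0.005], [0.999, -0.033, 0.008], [0.008, 0.004, -1.0]]
force: [0.3, -0.6, -2.9]
gripper_width: 0.0338
```

```bash
python3 -c "
from h import *
plan([.4856,-.3105,.074],88); print(bot.sense()['orientation'][:,2]);wsave('wp11')"
```

```text
from [ 0.4866 -0.3097  0.0858] yaw 88.08 t 41.12 F [ 0.3 -0.6 -2.9] w 0.0338 | tx ty tz [-0.0009 -0.001   0.0118] spin 0.08
[ 0.00465721  0.00772482 -0.99995932]
```

View pics/wp11.png

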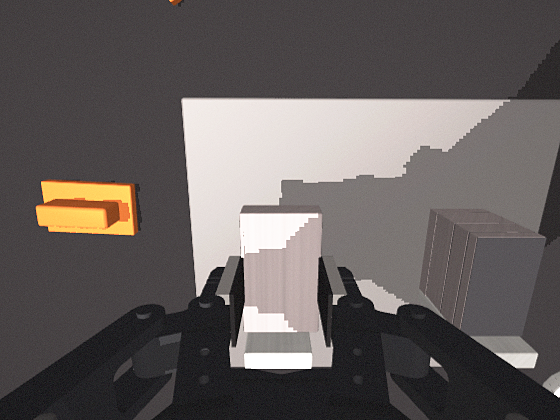

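Request:
servo_tool(series=[{"tx":-0.0008,"ty":-0.001,"tz":0.005,"spin":0.1,"fingers":0.3},{"tx":-0.0008,"ty":-0.001,"tz":0.01,"spin":0.1,"fingers":0.3},{"tx":-0.0008,"ty":-0.001,"tz":0.0125,"spin":0.1,"fingers":0.3},{"tx":-0.0008,"ty":-0.001,"tz":0.0135,"spin":0.1,"fingers":0.3}])

```text
time: 41.68
position: [0.4857, -0.3109, 0.0727]
orientation: [[0.036, 0.999, 0.005], [0.999, -0.036, 0.007], [0.007, 0.005, -1.0]]
force: [-1.6, 1.1, 4.9]
gripper_width: 0.0337
```

Request:
servo_tool(series=[{"tx":0,"ty":0,"tz":0.001,"spin":0,"fingers":0.3},{"tx":0,"ty":0,"tz":0.0015,"spin":0,"fingers":0.3}])

```text
time: 41.92
position: [0.4857, -0.3109, 0.0726]
orientation: [[0.036, 0.999, 0.006], [0.999, -0.036, 0.006], [0.007, 0.006, -1.0]]
force: [-6.0, 3.5, 15.1]
gripper_width: 0.0336
```

```bash
python3 -c "
from h import *
plan([.505,-.3118,.074],88)"
```

```text
from [ 0.4857 -0.3109  0.0726] yaw 87.96 t 41.92 F [-6.   3.5 15.1] w 0.0336 | tx ty tz [-0.0002  0.0193 -0.0012] spin -0.04
```

Request:
servo_tool(series=[{"tx":0,"ty":0.003,"tz":0.001,"spin":0,"fingers":0.3},{"tx":0,"ty":0.007,"tz":0.001,"spin":0,"fingers":0.3},{"tx":0,"ty":0.011,"tz":0.001,"spin":0,"fingers":0.3},{"tx":0,"ty":0.014,"tz":0.001,"spin":0,"fingers":0.3},{"tx":0,"ty":0.016,"tz":0.001,"spin":0,"fingers":0.3}])

```text
time: 42.55
position: [0.5011, -0.3119, 0.0727]
orientation: [[0.036, 0.999, 0.005], [0.999, -0.036, 0.005], [0.005, 0.005, -1.0]]
force: [-7.0, 0.2, 8.2]
gripper_width: 0.0337
```

Request:
servo_tool(series=[{"tx":0,"ty":0.002,"tz":0.0008,"spin":0,"fingers":0.3},{"tx":0,"ty":0.004,"tz":0.0008,"spin":0,"fingers":0.3},{"tx":0,"ty":0.004,"tz":0.0008,"spin":0,"fingers":0.3}])

```text
time: 42.92
position: [0.5047, -0.3124, 0.0727]
orientation: [[0.037, 0.999, 0.005], [0.999, -0.037, 0.004], [0.004, 0.005, -1.0]]
force: [-4.4, 1.0, 5.3]
gripper_width: 0.0337
```

Request:
servo_tool(series=[{"tx":0.0008,"ty":0.001,"tz":0.0007,"spin":0,"fingers":0.3},{"tx":0.0008,"ty":0.0025,"tz":0.0007,"spin":0,"fingers":0.3},{"tx":0.0008,"ty":0.003,"tz":0.0007,"spin":0,"fingers":0.3}])

```text
time: 43.3
position: [0.5063, -0.312, 0.0727]
orientation: [[0.037, 0.999, 0.002], [0.999, -0.037, 0.003], [0.003, 0.002, -1.0]]
force: [-11.6, 0.2, 10.0]
gripper_width: 0.033
```

Request:
servo_tool(series=[{"tx":0.0005,"ty":0.0015,"tz":0.0006,"spin":0,"fingers":0.3},{"tx":0.0005,"ty":0.0025,"tz":0.0006,"spin":0,"fingers":0.3},{"tx":0.0005,"ty":0.0025,"tz":0.0006,"spin":0,"fingers":0.3}])

```text
time: 43.68
position: [0.5064, -0.312, 0.0727]
orientation: [[0.039, 0.999, -0.002], [0.999, -0.039, 0.002], [0.002, -0.003, -1.0]]
force: [-16.3, -0.4, 12.5]
gripper_width: 0.0339
```

```bash
python3 -c "
from h import *
plan([.505,-.3118,.0726],88);wsave('wp12');zoom('wp12',200,360,170,380,3.8 and 3)"
```

```text
from [ 0.5064 -0.312   0.0727] yaw 87.79 t 43.67 F [-16.3  -0.4  12.5] w 0.0339 | tx ty tz [ 0.0001 -0.0014  0.0001] spin -0.21
```

View pics/wp12_z200_170.png

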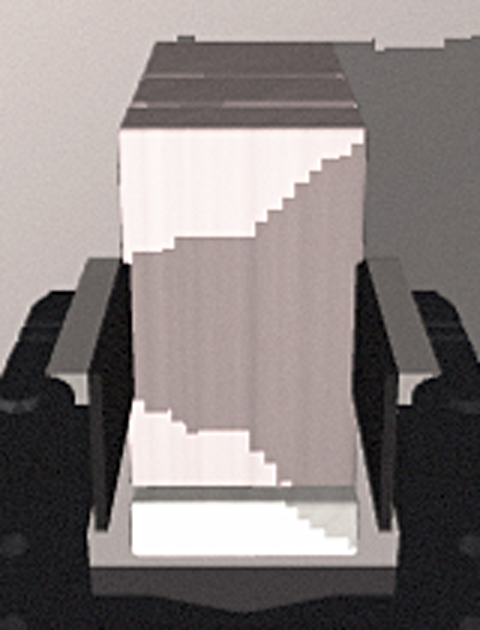

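Request:
servo_tool(series=[{"tx":0,"ty":0.001,"tz":0,"spin":0,"fingers":0.3},{"tx":0,"ty":0,"tz":0,"spin":0,"fingers":0.6},{"tx":0,"ty":0,"tz":0,"spin":0,"fingers":0.6},{"tx":0,"ty":0,"tz":0,"spin":0,"fingers":0.6}])

```text
time: 44.22
position: [0.5067, -0.3119, 0.0727]
orientation: [[0.038, 0.999, -0.002], [0.999, -0.038, 0.002], [0.002, -0.002, -1.0]]
force: [-0.1, -0.4, 0.2]
gripper_width: 0.0513
```

Request:
servo_tool(series=[{"tx":0,"ty":-0.01,"tz":-0.04,"spin":0,"fingers":0.8},{"tx":0,"ty":-0.03,"tz":-0.09,"spin":0,"fingers":1},{"tx":0,"ty":-0.05,"tz":-0.12,"spin":0,"fingers":1},{"tx":0,"ty":-0.05,"tz":-0.12,"spin":0,"fingers":1},{"tx":0,"ty":-0.05,"tz":-0.12,"spin":0,"fingers":1}])

```text
time: 44.85
position: [0.4571, -0.3102, 0.1922]
orientation: [[0.038, 0.999, -0.002], [0.999, -0.038, 0.002], [0.002, -0.002, -1.0]]
force: [-0.2, 0.4, 0.7]
gripper_width: 0.0854
```

```bash
python3 -c "
from h import *
print(bot.sense()['time']);c,p=wsave('wq3');zoom('wq3',200,340,140,300,5);save('top4','top');save('scene4','scene');zoom('scene4',150,300,200,310,5)
blocks(c,p,[('C',(281,230),.079)]);print(p)"
```

```text
44.85
C centre [ 0.5051 -0.3122] size [35.8 61.6] yaw -2.3
(array([ 0.45710371, -0.31016302,  0.19219153]), array([[ 0.03841725,  0.99925982, -0.00198113],
       [ 0.99925995, -0.03841331,  0.00199096],
       [ 0.00191339, -0.00205615, -0.99999606]]))
```

View pics/wq3_z200_140.png

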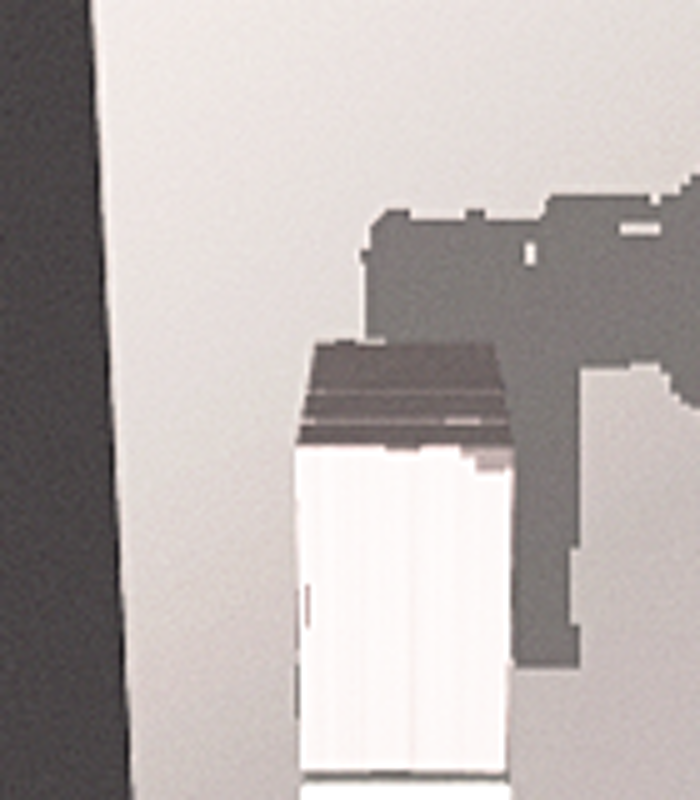

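View pics/top4.png

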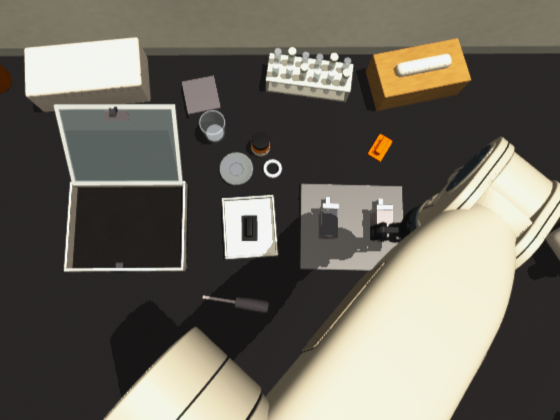

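View pics/scene4_z150_200.png

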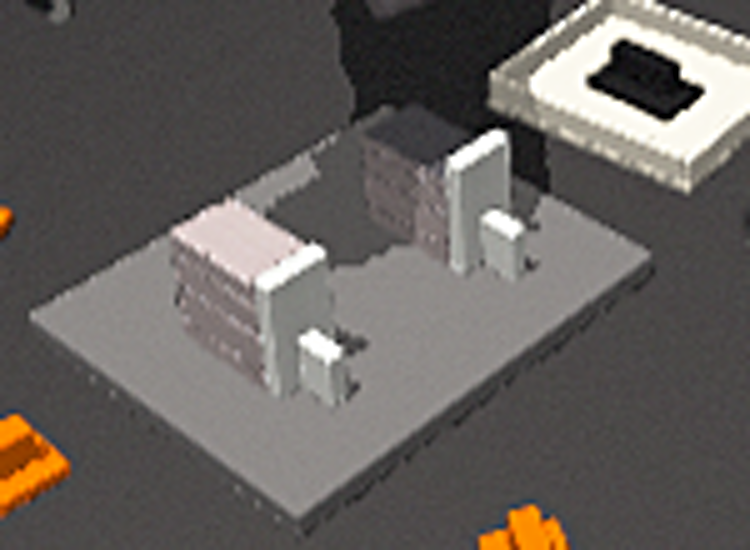

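```bash
python3 -c "
from h import *
c,p=wload('wq3')
for v,a,b,z in [(443,296,514,.079),(420,302,509,.065),(392,308,503,.047),(343,317,493,.025)]:
    A=ray(c,200+a/5-.4,140+v/5-.4,z,p);B=ray(c,200+b/5-.4,140+v/5-.4,z,p);print(np.round((A+B)/2,4),np.linalg.norm(B-A))
A=ray(c,200+302/5-.4,140+784/5-.4,.083,p);B=ray(c,200+509/5-.4,140+784/5-.4,.083,p);print('stop',(A+B)/2)
zoom('wq3',245,315,195,240,11)"
```

```text
[ 0.4736 -0.3107  0.079 ] 0.035553170991353446
[ 0.4743 -0.3106  0.065 ] 0.035462588779731484
[ 0.475  -0.3106  0.047 ] 0.03546040186785274
[ 0.4719 -0.3105  0.025 ] 0.034155838175867946
stop [ 0.53389444 -0.31298784  0.083     ]
```

View pics/wq3_z245_195.png

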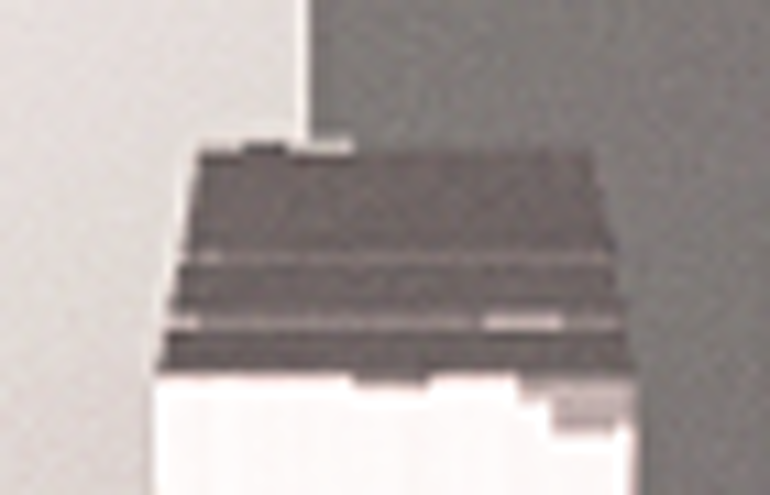

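```bash
python3 -c "
from h import *
s=bot.sense();print(s['time'],s['force'],s['gripper_width']);print(bot.sign_off())"
```

```text
45.0 [-0.14172533 -0.34059992 -0.54691515] 0.08504423200735041
the job is handed in; nothing more can be done
None
```

The job is done and handed in at 45 s of the 208 s allowed.

- **Hatch:** I pushed the pad in about 6 mm at roughly 4 N. The catch let go, and the overhead pictures show the hatch standing fully open.
- **Cover:** I took the black cover off the right nest and set it in the white tray. It was still there in the last overhead picture.
- **Blocks:** The case held three blocks, measured at 22, 18 and 14 mm. There was no 10 mm block. I wrung them thickest first in the right nest. Each was laid about 20 mm short of the stop and slid across in contact, at about 5–20 N, until it was up against the stop.

**Last checks:**
- The side edges of the three blocks line up with each other and with the platen within about 0.2 mm.
- The near ends line up within about 1.5 mm as measured. The picture has about 0.7 mm per pixel, so I could not check that direction more closely.
- All three blocks stopped against the end stop while being slid.
- The finished stack and the bystanders show no change in the last pictures, though the arm hid two of the orange look-alikes in the overhead one.
- The gripper was open and clear, with no contact force.

**What went wrong:** Once, moving to the second block, I overshot about 65 mm in x and passed over the open hatch. The force reading stayed near zero. The tool also picked up a small tilt of up to about 1.8°, which I worked back out in free air. No check failed, and no knock or grip slip showed in the readings or pictures.

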